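# Show the valve blocks to the inspection camera and square them up at the fence

### The job

Inspect the anodised valve blocks that are on the bench in the order red, blue, gold (one may be missing): hold up each block upright at the inspection camera's focus and turn it so that first the brass, then the white, then the black port sits at the focus squarely facing the lens, held still for about a second each. Stand each inspected block upright against the fence rail to the right of the stop of its own colour, any side forward, pushed square and flush into the corner against both rail and stop, and let go; if a block gets knocked away, put it back. Leave the marker and the caliper where they lie.

Things in the scene. Friction and masses are not known exactly. Their poses are not given: they have to be found in the camera images.
- camera: Fixed inspection camera: blue head (66 x 42 x 38 mm, top at z = 104 mm) on a post, round black lens 34 mm across, 5 mm light grey foot plate (66 mm wide, reaching 130 mm before the post, 40 mm behind). Origin at the bench under the post; the lens looks level along its own -x (roughly toward the robot), lens front 52 mm from the origin, axis 85 mm above the bench.
- focus (a point): The camera's focus: the point on the lens axis 48 mm in front of the lens front, 85 mm above the bench, right above the black cross on the foot plate. Its axes are the camera's: +x points into the lens.
- rail: Fixed dark steel fence rail on the bench, 20 mm (x) x 360 mm (y) x 20 mm high. Origin at the centre of its underside. Its straight fence face is the side toward the robot, 10 mm from the origin in its own -x.
- stop_red: Fixed steel stop, square against the rail's fence face: a bar reaching from 10 to 70 mm out from the origin in its own -x, 16 mm wide, 20 mm high, with a red strip along its top. Origin at the bench on the rail's centre line, axes as the rail's. The three stops are 115 mm apart; which colour stands where varies.
- corner_red (a point): Inner corner at bench level where the rail's fence face meets the right-hand side (seen from the robot; its own -y side) of the red stop. Axes as the rail's: a block flush in the corner has its centre 25 mm from here in -x and 25 mm in -y; push +x to meet the rail, +y to meet the stop.
- stop_blue: Fixed steel stop, square against the rail's fence face: a bar reaching from 10 to 70 mm out from the origin in its own -x, 16 mm wide, 20 mm high, with a blue strip along its top. Origin at the bench on the rail's centre line, axes as the rail's. The three stops are 115 mm apart; which colour stands where varies.
- corner_blue (a point): Inner corner at bench level where the rail's fence face meets the right-hand side (seen from the robot; its own -y side) of the blue stop. Axes as the rail's: a block flush in the corner has its centre 25 mm from here in -x and 25 mm in -y; push +x to meet the rail, +y to meet the stop.
- stop_gold: Fixed steel stop, square against the rail's fence face: a bar reaching from 10 to 70 mm out from the origin in its own -x, 16 mm wide, 20 mm high, with a gold strip along its top. Origin at the bench on the rail's centre line, axes as the rail's. The three stops are 115 mm apart; which colour stands where varies.
- corner_gold (a point): Inner corner at bench level where the rail's fence face meets the right-hand side (seen from the robot; its own -y side) of the gold stop. Axes as the rail's: a block flush in the corner has its centre 25 mm from here in -x and 25 mm in -y; push +x to meet the rail, +y to meet the stop.
- block_red: Loose hydraulic valve block, red anodised, 50 x 50 x 60 mm high, 0.2 to 0.42 kg, upright (absent in some runs). Origin: centre of its underside, z up. Ports 21 mm across, centred 18 mm above the underside: brass-ringed on +x, white-ringed on +y, black-ringed on -x (anticlockwise from above); -y side blank. Grip the upper 28 mm, across either pair of sides.
- red_brass (a point): Centre of the red block's brass-ringed port, on the face of its +x side, 18 mm above its underside; axes as the block's.
- red_white (a point): Centre of the red block's white-ringed port, on the face of its +y side, 18 mm above its underside; axes as the block's.
- red_black (a point): Centre of the red block's black-ringed port, on the face of its -x side, 18 mm above its underside; axes as the block's.
- block_blue: Loose hydraulic valve block, blue anodised, 50 x 50 x 60 mm high, 0.2 to 0.42 kg, upright (absent in some runs). Origin: centre of its underside, z up. Ports 21 mm across, centred 18 mm above the underside: brass-ringed on +x, white-ringed on +y, black-ringed on -x (anticlockwise from above); -y side blank. Grip the upper 28 mm, across either pair of sides.
- blue_brass (a point): Centre of the blue block's brass-ringed port, on the face of its +x side, 18 mm above its underside; axes as the block's.
- blue_white (a point): Centre of the blue block's white-ringed port, on the face of its +y side, 18 mm above its underside; axes as the block's.
- blue_black (a point): Centre of the blue block's black-ringed port, on the face of its -x side, 18 mm above its underside; axes as the block's.
- block_gold: Loose hydraulic valve block, gold anodised, 50 x 50 x 60 mm high, 0.2 to 0.42 kg, upright (absent in some runs). Origin: centre of its underside, z up. Ports 21 mm across, centred 18 mm above the underside: brass-ringed on +x, white-ringed on +y, black-ringed on -x (anticlockwise from above); -y side blank. Grip the upper 28 mm, across either pair of sides.
- gold_brass (a point): Centre of the gold block's brass-ringed port, on the face of its +x side, 18 mm above its underside; axes as the block's.
- gold_white (a point): Centre of the gold block's white-ringed port, on the face of its +y side, 18 mm above its underside; axes as the block's.
- gold_black (a point): Centre of the gold block's black-ringed port, on the face of its -x side, 18 mm above its underside; axes as the block's.
- marker: Marker pen, 131 x 18 x 18 mm, lying near the front edge; a bystander.
- caliper: Vernier caliper, 77 x 288 x 8 mm, lying near the front edge; a bystander.
Things that resemble listed ones, but are neither listed nor needed, are in the scene too. What is shaped like the stop_gold but green or pink is not meant.

How it is judged (in metres and radians):
On the way, in this order (a step that is already met when the one before it is completed fails the run):
1. the red block's brass port is held still and square at the camera's focus (port centre within 10 mm of it, facing the lens within 9 degrees, for half a second) (distance between red_brass and focus below 0.01 m and angle between the x axis of block_red and the x axis of camera, either way round below 0.157 rad and angle between block_red's own z axis and vertical below 0.157 rad and linear speed of block_red below 0.03 m/s), for 0.5 s.
2. the red block's white port is held still and square at the camera's focus (port centre within 10 mm of it, facing the lens within 9 degrees, for half a second) (distance between red_white and focus below 0.01 m and angle between the y axis of block_red and the x axis of camera, either way round below 0.157 rad and angle between block_red's own z axis and vertical below 0.157 rad and linear speed of block_red below 0.03 m/s), for 0.5 s.
3. the red block's black port is held still and square at the camera's focus (port centre within 10 mm of it, facing the lens within 9 degrees, for half a second) (distance between red_black and focus below 0.01 m and angle between the x axis of block_red and the x axis of camera, either way round below 0.157 rad and angle between block_red's own z axis and vertical below 0.157 rad and linear speed of block_red below 0.03 m/s), for 0.5 s.
4. the blue block's brass port is held still and square at the camera's focus (port centre within 10 mm of it, facing the lens within 9 degrees, for half a second) (distance between blue_brass and focus below 0.01 m and angle between the x axis of block_blue and the x axis of camera, either way round below 0.157 rad and angle between block_blue's own z axis and vertical below 0.157 rad and linear speed of block_blue below 0.03 m/s), for 0.5 s.
5. the blue block's white port is held still and square at the camera's focus (port centre within 10 mm of it, facing the lens within 9 degrees, for half a second) (distance between blue_white and focus below 0.01 m and angle between the y axis of block_blue and the x axis of camera, either way round below 0.157 rad and angle between block_blue's own z axis and vertical below 0.157 rad and linear speed of block_blue below 0.03 m/s), for 0.5 s.
6. the blue block's black port is held still and square at the camera's focus (port centre within 10 mm of it, facing the lens within 9 degrees, for half a second) (distance between blue_black and focus below 0.01 m and angle between the x axis of block_blue and the x axis of camera, either way round below 0.157 rad and angle between block_blue's own z axis and vertical below 0.157 rad and linear speed of block_blue below 0.03 m/s), for 0.5 s.
7. the gold block's brass port is held still and square at the camera's focus (port centre within 10 mm of it, facing the lens within 9 degrees, for half a second) (distance between gold_brass and focus below 0.01 m and angle between the x axis of block_gold and the x axis of camera, either way round below 0.157 rad and angle between block_gold's own z axis and vertical below 0.157 rad and linear speed of block_gold below 0.03 m/s), for 0.5 s.
8. the gold block's white port is held still and square at the camera's focus (port centre within 10 mm of it, facing the lens within 9 degrees, for half a second) (distance between gold_white and focus below 0.01 m and angle between the y axis of block_gold and the x axis of camera, either way round below 0.157 rad and angle between block_gold's own z axis and vertical below 0.157 rad and linear speed of block_gold below 0.03 m/s), for 0.5 s.
9. the gold block's black port is held still and square at the camera's focus (port centre within 10 mm of it, facing the lens within 9 degrees, for half a second) (distance between gold_black and focus below 0.01 m and angle between the x axis of block_gold and the x axis of camera, either way round below 0.157 rad and angle between block_gold's own z axis and vertical below 0.157 rad and linear speed of block_gold below 0.03 m/s), for 0.5 s.
At the end, for the whole second after the job is handed in: Every block present stands upright and at rest in the corner right of the stop of its own colour, its centre within 2.5 mm of the flush position from both rail and stop, square to the rail within 2.6 degrees (x of block_red in the frame of corner_red between -0.0275 and -0.0225 m and y of block_red in the frame of corner_red between -0.0275 and -0.0225 m and (angle between the x axis of block_red and the x axis of rail, either way round below 0.045 rad or angle between the x axis of block_red and the y axis of rail, either way round below 0.045 rad) and angle between each of block_red, block_blue, block_gold's own z axis and vertical below 0.05 rad and height (world z) of each of block_red, block_blue, block_gold below 0.005 m and linear speed of each of block_red, block_blue, block_gold below 0.01 m/s and x of block_blue in the frame of corner_blue between -0.0275 and -0.0225 m and y of block_blue in the frame of corner_blue between -0.0275 and -0.0225 m and (angle between the x axis of block_blue and the x axis of rail, either way round below 0.045 rad or angle between the x axis of block_blue and the y axis of rail, either way round below 0.045 rad) and x of block_gold in the frame of corner_gold between -0.0275 and -0.0225 m and y of block_gold in the frame of corner_gold between -0.0275 and -0.0225 m and (angle between the x axis of block_gold and the x axis of rail, either way round below 0.045 rad or angle between the x axis of block_gold and the y axis of rail, either way round below 0.045 rad)); the robot touches nothing.
It fails at once if the marker is shifted by more than 15 mm (distance of marker from where it was at the start of the episode above 0.015 m).
It fails at once if the caliper is shifted by more than 15 mm (distance of caliper from where it was at the start of the episode above 0.015 m).
Of block_red, block_blue, block_gold only 2 to 3 are there at a start; the rules pass over those that are not, and their reading is None.
At some moment in a run one of block_red, block_blue, block_gold may be knocked a few centimetres aside while the robot is not near it.
It also fails if it takes over 210 s, if anything falls off the work surface, if the arm or the gripper's body presses on something with over 40 N, if the wrist force passes 120 N, or if a joint passes its speed limit or range.

### The arm

A 6-joint arm with a two-finger parallel gripper is mounted at the origin on a cart in front of the work surface, level with it; the furniture and walls round the work are solid. World frame = base frame: x ahead of the robot, y to its left, z up, the work surface at z = 0. Lengths are in mm, angles in degrees, forces in N, time in s.
With the tool pointing down it reaches from about 250 to 775 mm from the base axis. Payload 4 kg.
Tool frame: the origin (TCP) lies at the very end of the fingers, on their centre line; the grasp point (between the pads) lies 19 mm behind it; z points along the fingers, y is the line along which they close (so a half turn about z gives the same grasp; the last joint's range is limited). The gripper opens to 94 mm and grips with 3 to 60 N. Pads are 16 mm wide; open, the fingers measure 119 mm over their backs; the gripper's body (75 mm by 177 mm) begins 78 mm behind the grasp point.
Start: joints at [-70.823, 4.996, 78.535, -0, 96.463, -5.907], TCP at [233.171, -498.148, 205.506] pointing down, gripper open.
Joint ranges: [-177.83, 177.83], [-43.37, 116.18], [15.69, 146.23], [-61.86, 241.86], [9.47, 152.12], [-147.06, 147.06]. Speed limits (degrees/s): [159.86, 159.86, 180, 180, 180, 180].

### API

Orientations are given as a 3x3 rotation matrix whose columns are the frame's x, y, z axes.
In Python, from workcell import observe, camera, job_done, spot_in, trace, spot_point gives the robot as it stands.
- The arm moves only by the tool apply_moves, never from a script. Its argument "steps" is text: rows parted by semicolons, each of 7 numbers parted by spaces: the closure, from 0 (fully open) to 1 (shut), then the shift along the tool's x, y, z in m, then the turn, a rotation vector about the tool's x, y, z in degrees. A call has 1 to 10 rows; each row is the pose to reach, as a shift and turn from the pose commanded when the call began, along the tool's axes at that moment; what a row does not reach only later rows make up. A row lasts 1/8 s, in which the tool goes at most 62.5 mm and 10.7 degrees, less where a joint would pass 70% of its speed; a pose out of reach is approached as far as the arm can. A call with a gripper value outside its range is refused whole. The fingers move at their own pace and stop on an object; "force" is the grip in N (left out, the last holds). Time passes only in rows, so rows that repeat a pose let the fingers close. It gives the time, the measured TCP pose, the force, the opening and the grip force at its end, in the units of the state.
- observe(): the state, without advancing time (a new reading comes with each control period).
- camera(name): name is "scene" or "side" or "wrist"; returns a dict with "frame" (400x640x3 uint8, blue, green, red), "K" (3x3 intrinsics, pixels), "extrinsics" (4x4, takes a point from camera to world coordinates). Camera axes: x right, y up, looking along -z (the intrinsics and any distortion apply to the point x, -y, -z); pixel columns grow to the right and rows downward; lengths in mm; the calibration is good to about 2 mm. A picture is of the moment at which its call begins. There is no depth.
- job_done(): hands the job in; it is judged then, once.
Trained networks look in a picture, given as the dict that the camera call returned (one of the last four; its "shot" number tells which), for a name from the list of things; names that differ only in an ending like _2 or _b are one class to them, and where a whole thing is asked for, a point or a joint stands for the part that bears it (a point fixed in the world has none). Each returns a list of dicts, best first, with "confidence" (0 to 1); they miss things now and then, are a little off and sometimes report something else, mostly with a low value. They report only what shows in the picture. A call takes as long as a camera call. They do not tell look-alikes from the thing itself.
- spot_in(thing, picture): "position" ([x, y, z] in mm, in world coordinates, good to about 4 mm: the middle of the surface that is visible of it).
- trace(thing, picture): "mask" (400x640 bool, what is visible of it).
- spot_point(thing, picture): "position" ([x, y, z] in mm, in world coordinates, good to about 4 mm: a listed point, or the origin of a listed thing).
The state is a dict: "time": time; "joints": joint angles; "qd": joint speeds; "effort": joint torques, N m; "eef_pos": TCP position; "tcp_rot": TCP orientation; "force": force on the tool from outside, world axes, zero at the start; "ft_torque": the same for the moment, N m; "gripper_width": finger opening in mm; "grasp_force": force on a finger pad.
Only numpy, scipy, OpenCV 4.12 (cv2) and the standard library are available. Lean on these libraries where they do the work, as an engineer would, in place of code of your own. Each camera call takes 0.05 s, during which the arm holds its last target. There are 200 camera calls.

## Working session

There is one attempt and no reset: what is moved stays moved. The work goes in short steps, Python scripts to look and compute and a tool call to move; the robot and the scene stay as the last step left them, time stands still between calls to the robot, and variables do not carry over. Pictures are saved under pics/ and viewed, at most 14 in all, crops included, and the job is handed in when it is done.

Besides the shell and the picture viewer there is one more tool, called after "Call:" as name(argument=value, ...) on one line, values as JSON. apply_moves: Moves the arm, as the interface text tells. Its arguments: {"type":"object","properties":{"steps":{"type":"string"},"force":{"type":"number"}},"required":["steps"]}

```bash
mkdir -p pics; ls; cat > h.py <<'E'
import numpy as np, cv2
from workcell import observe, camera, job_done, spot_in, trace, spot_point
def pix2z(c,u,v,z):
    K=c["K"];E=np.array(c["extrinsics"]);d=np.array([(u-K[0][2])/K[0][0],-(v-K[1][2])/K[1][1],-1.])
    d=E[:3,:3]@d;o=E[:3,3];return o+d*(z-o[2])/d[2]
def proj(c,p):
    E=np.array(c["extrinsics"]);q=E[:3,:3].T@(np.array(p,float)-E[:3,3]);K=c["K"]
    return np.array([K[0][2]+K[0][0]*q[0]/-q[2],K[1][2]+K[1][1]*-q[1]/-q[2]])
E
python3 - <<'E'
from h import *
np.set_printoptions(precision=1,suppress=True)
for n in("scene","side"):
    c=camera(n);cv2.imwrite(f"pics/{n}0.png",c["frame"]);print(n,c["K"],c["extrinsics"],c.keys())
    for t in["camera","focus","rail","stop_red","stop_blue","stop_gold","corner_red","corner_blue","corner_gold","block_red","block_blue","block_gold"]+[a+b for a in("red","blue","gold") for b in("_brass","_white","_black")]:
        print(t,[(np.round(r["position"],1),round(r["confidence"],2)) for r in spot_point(t,c)[:3]])
print(observe())
E
```

```text
pics
scene [[373.7   0.  319.4]
 [  0.  373.7 201.3]
 [  0.    0.    1. ]] [[   0.7    0.3   -0.6 -187.4]
 [  -0.7    0.4   -0.6 -774.9]
 [   0.     0.9    0.5  639.1]
 [   0.     0.     0.     1. ]] dict_keys(['frame', 'K', 'extrinsics', 'shot'])
camera [(array([641.1,  89.3,   1. ]), 0.78)]
focus [(array([541.5,  82.5,  82.3]), 0.96)]
rail [(array([ 550.6, -241.2,   -1.3]), 0.85), (array([ 559.2, -318.5,   -0. ]), 0.65)]
stop_red [(array([ 549.7, -241.5,    0.7]), 0.66), (array([ 541.8, -212.1,   -0.4]), 0.44), (array([540. , 261.6,  17.2]), 0.22)]
stop_blue []
stop_gold [(array([ 694.8, -220.5,    2.9]), 0.43), (array([524.9, -91.8,   3.2]), 0.41)]
corner_red [(array([ 535.2, -218.9,   -5.6]), 0.62)]
corner_blue [(array([ 557.9, -328.8,   -0.2]), 0.59), (array([561.3, 281.4,  -0.9]), 0.47)]
corner_gold [(array([ 684. , -231.8,   -2.9]), 0.54), (array([ 514.6, -103.6,   -2.8]), 0.44)]
block_red [(array([557. , 281.7,   0.1]), 0.75)]
block_blue [(array([435.2, 174.4,   1.3]), 0.72), (array([457.5, 359.3,  19.4]), 0.16)]
block_gold [(array([436.2, 350.3,  -2.2]), 0.92)]
red_brass [(a
[... 2172 characters left out ...]
. ,  20.4]), 0.69)]
gold_brass [(array([457.3, 358.8,  24.2]), 0.5)]
gold_white [(array([ 555.8, -330.9,   -1.5]), 0.69), (array([426.4, 372. ,  23.8]), 0.68), (array([459.9, 175.8,  16.3]), 0.58)]
gold_black [(array([414. , 343.9,  14.6]), 0.66)]
{'time': 2.2, 'joints': array([-70.8,   5. ,  78.5,   0. ,  96.5,  -5.9]), 'qd': array([-0. ,  0.1, -0. ,  0.1,  0. , -0. ]), 'effort': array([ -0. , -34. , -30.3,   0.1,   0. ,  -0. ]), 'eef_pos': array([ 233.2, -498.1,  205.5]), 'tcp_rot': array([[ 0.9,  0.4,  0. ],
       [ 0.4, -0.9, -0. ],
       [ 0. ,  0. , -1. ]]), 'force': array([0.1, 0.3, 0.3]), 'ft_torque': array([ 0. , -0.1, -0. ]), 'grasp_force': 0.0, 'gripper_width': 93.7806568879593}
```

View pics/scene0.png

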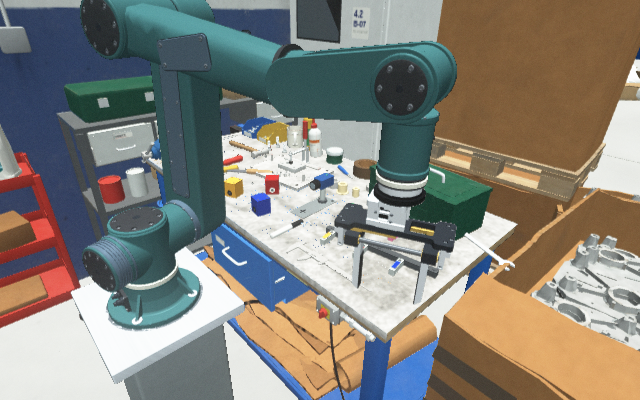

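View pics/side0.png

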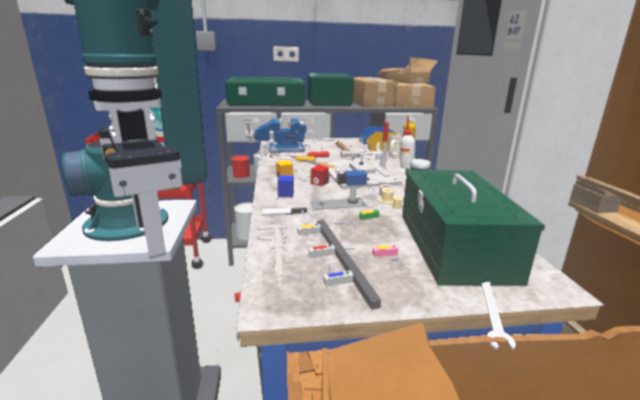

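The scene shows three blocks: gold (233,186), red (272,184) and blue (261,204), with the camera at (322,183). In the side view the stops are gold (308,229), red (320,250) and blue (337,278). The green (370,213) and pink (385,250) bars are decoys. Next I look at the rail from above with the wrist camera.

```bash
cat >> h.py <<'E'
from scipy.spatial.transform import Rotation as R
np.set_printoptions(precision=4,suppress=True)
def Rdown(yaw):
    a=np.radians(yaw);return np.array([[np.cos(a),np.sin(a),0],[np.sin(a),-np.cos(a),0],[0,0,-1.]])
def mv(*targets):
    "targets (x,y,z,yaw); prints shift m & rotvec deg from present pose"
    o=observe();T=o["tcp_rot"];p=o["eef_pos"]
    print("t",round(o["time"],2),"pos",p,"yaw",round(np.degrees(np.arctan2(T[1,0],T[0,0])),2),"j",o["joints"],"w",round(o["gripper_width"],1))
    for t in targets:
        s=T.T@(np.array(t[:3])-p)/1000;r=R.from_matrix(T.T@Rdown(t[3])).as_rotvec(degrees=True)
        print(t,"->",s.round(4),r.round(2), "j6~",np.degrees(np.arctan2(t[1],t[0]))+90-t[3])
E
python3 -c "
from h import *
mv((430,-200,400,25.1),(400,250,430,25.1))"
```

```text
t 2.2 pos [ 233.1797 -498.1428  205.5032] yaw 25.08 j [-70.8228   4.9963  78.5355   0.0008  96.4632  -5.9072] w 93.8
(430, -200, 400, 25.1) -> [ 0.3047 -0.1866 -0.1945] [ 0.01 -0.   -0.02] j6~ 39.956094736575416
(400, 250, 430, 25.1) -> [ 0.4683 -0.6068 -0.2245] [ 0.01 -0.   -0.02] j6~ 96.90538320808349
```

Call:
apply_moves(steps="0 0.305 -0.187 -0.195 0 0 0;0 0.305 -0.187 -0.195 0 0 0;0 0.305 -0.187 -0.195 0 0 0;0 0.305 -0.187 -0.195 0 0 0;0 0.305 -0.187 -0.195 0 0 0;0 0.305 -0.187 -0.195 0 0 0;0 0.305 -0.187 -0.195 0 0 0;0 0.305 -0.187 -0.195 0 0 0;0 0.305 -0.187 -0.195 0 0 0;0 0.305 -0.187 -0.195 0 0 0")

```text
time: 3.45
eef_pos: [429.4, -200.4, 399.3]
tcp_rot: [[0.907, 0.422, -0.002], [0.422, -0.907, 0.001], [-0.001, -0.002, -1.0]]
force: [-0.1, 0.2, -0.8]
gripper_width: 94.4
grasp_force: 0.0
```

```bash
python3 - <<'E'
from h import *
c=camera("wrist");cv2.imwrite("pics/w1.png",c["frame"]);print(c["extrinsics"],c["K"])
for t in["rail","stop_red","stop_blue","stop_gold","corner_red","corner_blue","corner_gold"]:
    print(t,[(np.round(r["position"],1),np.round(proj(c,r["position"])),round(r["confidence"],2)) for r in spot_point(t,c)[:5]])
mv((400,200,430,25))
E
```

```text
[[   0.4219    0.8699    0.2553  504.1257]
 [  -0.9066    0.4054    0.1169 -167.704 ]
 [  -0.0018   -0.2808    0.9598  579.3605]
 [   0.        0.        0.        1.    ]] [[310.9999   0.     319.2543]
 [  0.     310.9999 196.6417]
 [  0.       0.       1.    ]]
rail [(array([ 548.9, -238.9,    2.8]), array([367.,  99.]), 0.81)]
stop_red [(array([ 541.3, -207.3,   -4.8]), array([349.,  96.]), 0.87)]
stop_blue [(array([ 565.4, -317.8,    3.3]), array([411., 110.]), 0.97)]
stop_gold [(array([526.9, -94.1,  -2.6]), array([287.,  75.]), 0.92), (array([ 693.7, -220.9,    1. ]), array([398.,  11.]), 0.7)]
corner_red [(array([ 538.5, -220.6,   -0.7]), array([355., 100.]), 0.78)]
corner_blue [(array([ 554.5, -329.2,    2.7]), array([413., 119.]), 0.74)]
corner_gold [(array([ 516.5, -102. ,    2.7]), array([289.,  82.]), 0.78), (array([ 683. , -232.9,    2.9]), array([401.,  21.]), 0.59)]
t 3.85 pos [ 429.9989 -199.6714  400.4064] yaw 25.06 j [-31.7624  -2.122   63.6499  -0.0033 118.4757  33.177 ] w 93.9
(400, 200, 430, 25) -> [ 0.1421 -0.3748 -0.0296] [-0.    0.    0.06] j6~ 91.56505117707799
```

View pics/w1.png

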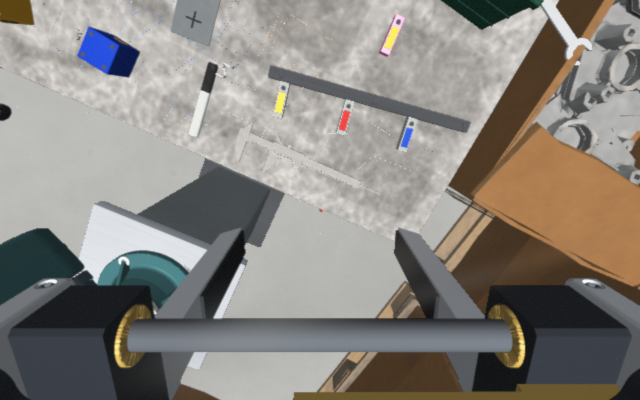

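Stops confirmed in the wrist view: gold (281,98), red (345,117) and blue (408,135). The pink one is at (392,35). Next I measure the rail and move on to the blocks.

```bash
python3 - <<'E'
from h import *
c=camera("wrist")
m=trace("rail",c);print([(r["confidence"],r["mask"].sum()) for r in m])
M=m[0]["mask"].astype(np.uint8)
cs,_=cv2.findContours(M,cv2.RETR_EXTERNAL,cv2.CHAIN_APPROX_NONE)
k=max(cs,key=cv2.contourArea);print(cv2.boxPoints(cv2.minAreaRect(k)))
pts=np.array([pix2z(c,u+.0,v+.0,20)[:2] for u,v in k[:,0]])
r=cv2.minAreaRect(pts.astype(np.float32));print(r,cv2.boxPoints(r))
# stop strips centres by colour
H=cv2.cvtColor(c["frame"],cv2.COLOR_BGR2HSV)
for n,(u,v),lo,hi in[("gold",(281,98),20,40),("red",(345,117),0,10),("blue",(408,135),105,130)]:
    S=np.zeros(H.shape[:2],bool);S[v-25:v+25,u-15:u+15]=1
    q=S&(H[...,1]>130)&(H[...,2]>110)&(H[...,0]>=lo)&(H[...,0]<=hi)
    ys,xs=np.nonzero(q);P=np.array([pix2z(c,a,b,20)[:2] for a,b in zip(xs,ys)],np.float32)
    print(n,len(xs),P.mean(0),cv2.minAreaRect(P))
E
```

```text
[(0.64, np.int64(2793))]
[[266.498   78.9202]
 [270.538   64.5167]
 [470.5126 120.6072]
 [466.4726 135.0106]]
((550.2362670898438, -243.19424438476562), (24.371213912963867, 359.8946838378906), 10.216896057128906) [[ 506.3257  -68.2617]
 [ 570.162  -422.4496]
 [ 594.1468 -418.1268]
 [ 530.3105  -63.9389]]
gold 110 [ 479.837  -102.4794] ((479.54620361328125, -102.43194580078125), (31.68830108642578, 9.993535041809082), 10.199366569519043)
red 117 [ 500.0752 -216.382 ] ((499.97412109375, -216.40597534179688), (32.62274932861328, 10.575167655944824), 10.416350364685059)
blue 110 [ 520.0425 -329.8022] ((520.0933837890625, -329.5251159667969), (32.67425537109375, 10.395313262939453), 10.635371208190918)
```

Call:
apply_moves(steps="0 0.142 -0.375 -0.03 0 0 0;0 0.142 -0.375 -0.03 0 0 0;0 0.142 -0.375 -0.03 0 0 0;0 0.142 -0.375 -0.03 0 0 0;0 0.142 -0.375 -0.03 0 0 0;0 0.142 -0.375 -0.03 0 0 0;0 0.142 -0.375 -0.03 0 0 0;0 0.142 -0.375 -0.03 0 0 0;0 0.142 -0.375 -0.03 0 0 0;0 0.142 -0.375 -0.03 0 0 0")

```text
time: 5.2
eef_pos: [400.0, 199.3, 430.6]
tcp_rot: [[0.907, 0.422, 0.0], [0.422, -0.907, -0.0], [0.0, 0.0, -1.0]]
force: [0.4, -0.8, 0.6]
gripper_width: 93.8
grasp_force: 0.0
```

```bash
python3 - <<'E'
from h import *
c=camera("wrist");cv2.imwrite("pics/w2.png",c["frame"])
for t in["camera","focus","block_red","block_blue","block_gold"]+[a+b for a in("red","blue","gold") for b in("_brass","_white","_black")]:
    print(t,[(np.round(r["position"],1),np.round(proj(c,r["position"])),round(r["confidence"],2)) for r in spot_point(t,c)[:2]])
mv()
E
```

```text
camera [(array([636.1,  83.8,  -2.3]), array([431.,  58.]), 0.69), (array([456.7, 172.1,  17.9]), array([344., 129.]), 0.6)]
focus [(array([536.4,  80. ,  83.2]), array([420., 111.]), 0.67), (array([ 392.5, -194.5,   -0.1]), array([486., 231.]), 0.18)]
block_red [(array([556.9, 281.2,  -0.8]), array([314.,  51.]), 0.68)]
block_blue [(array([430.7, 180.1,  -0.6]), array([334., 139.]), 0.58)]
block_gold [(array([435. , 353.6,  -0.1]), array([252.,  97.]), 0.9)]
red_brass [(array([539.3, 298.2,  20.8]), array([301.,  54.]), 0.73), (array([456.4, 175.3,  17.9]), array([343., 129.]), 0.4)]
red_white [(array([539.3, 262.7,  17.9]), array([319.,  64.]), 0.9)]
red_black [(array([578.8, 262.6,  15.5]), array([329.,  42.]), 0.71)]
blue_brass [(array([458.5, 175.7,  17.5]), array([343., 127.]), 0.65)]
blue_white [(array([437.2, 202.7,  19. ]), array([325., 132.]), 0.89)]
blue_black [(array([410. , 182.1,  21.3]), array([329., 150.]), 0.59), (array([524. , -93.4,  -2.2]), array([479., 155.]), 0.37)]
gold_brass [(array([456. , 358.8,  13.6]), array([252.,  85.]), 0.65)]
gold_white []
gold_black [(array([417.4, 348.9,  16.5]), array([249., 107.]), 0.63)]
t 5.95 pos [399.7545 200.4211 430.4632] yaw 25.09 j [ 19.3607  -4.2358  62.0833  -0.0072 122.1498  84.266 ] w 93.6
```

View pics/w2.png

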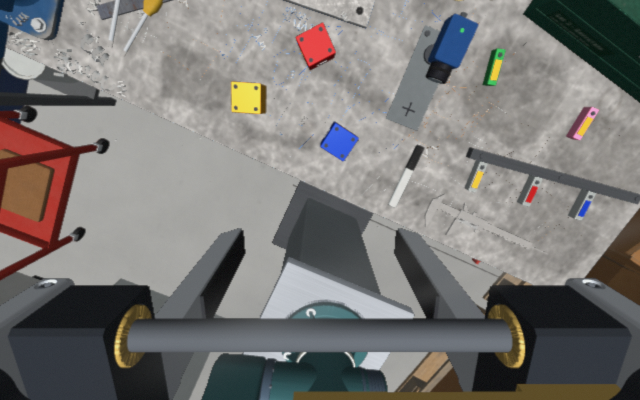

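The wrist view shows red (316,46), blue (339,141) and gold (248,98), the camera head at (452,45) and its cross at (408,109). The only other red and blue things nearby are the stop strips at right and the vice at (40,20). I choose the cubes with corner bolts on top, and move close to check red and the camera plate.

```bash
cat >> h.py <<'E'
from scipy.optimize import minimize
def fit(c,thing,x0,y0,yaw0,z0=0,half=25,h=60,near=60):
    "refine block pose by silhouette IoU; returns x,y,yaw,iou"
    ms=[r["mask"] for r in trace(thing,c)]
    u,v=proj(c,(x0,y0,z0+h/2)); best=None
    for m in ms:
        ys,xs=np.nonzero(m)
        if len(xs) and np.hypot(xs.mean()-u,ys.mean()-v)<near: best=m;break
    if best is None: return None
    ks,_=cv2.findContours(best.astype(np.uint8),cv2.RETR_EXTERNAL,cv2.CHAIN_APPROX_NONE)
    S=4
    M=np.zeros(best.shape,np.uint8);cv2.drawContours(M,[max(ks,key=cv2.contourArea)],-1,1,-1)
    M=cv2.resize(M,None,fx=S,fy=S,interpolation=cv2.INTER_NEAREST)
    def cost(q):
        a=np.radians(q[2]);P=[]
        for i in(-1,1):
            for j in(-1,1):
                for z in(z0,z0+h):
                    X=q[0]+half*(i*np.cos(a)-j*np.sin(a));Y=q[1]+half*(i*np.sin(a)+j*np.cos(a));P.append(proj(c,(X,Y,z)))
        hull=cv2.convexHull((np.array(P,np.float32)+.5)*S)
        I=np.zeros(M.shape,np.uint8);cv2.fillConvexPoly(I,np.round(hull).astype(int),1)
        return 1-(I&M).sum()/(I|M).sum()
    best=None
    for d in(-12,0,12):
        q0=np.array([x0,y0,yaw0+d]);r=minimize(cost,q0,method="Nelder-Mead",options=dict(initial_simplex=q0+np.array([[0,0,0],[8,0,0],[0,8,0],[0,0,8.]])))
        if best is None or r.fun<best.fun:best=r
    return best.x,1-best.fun
E
python3 -c "
from h import *
mv((430,180,220,25.1))"
```

```text
t 5.95 pos [399.7545 200.4211 430.4632] yaw 25.09 j [ 19.3607  -4.2358  62.0833  -0.0072 122.1498  84.266 ] w 93.6
(430, 180, 220, 25.1) -> [0.0187 0.0313 0.2105] [ 0.01 -0.   -0.01] j6~ 87.61441235316724
```

Call:
apply_moves(steps="0 0.019 0.031 0.21 0 0 0;0 0.019 0.031 0.21 0 0 0;0 0.019 0.031 0.21 0 0 0;0 0.019 0.031 0.21 0 0 0;0 0.019 0.031 0.21 0 0 0;0 0.019 0.031 0.21 0 0 0")

```text
time: 6.7
eef_pos: [430.8, 180.7, 222.3]
tcp_rot: [[0.906, 0.424, 0.003], [0.424, -0.906, 0.001], [0.003, 0.0, -1.0]]
force: [-0.3, -0.2, 0.5]
gripper_width: 93.8
grasp_force: 0.0
```

```bash
python3 - <<'E'
from h import *
c=camera("wrist");cv2.imwrite("pics/w3.png",c["frame"])
print(fit(c,"block_red",557,281,138.5)); print(fit(c,"block_blue",434,177,-7));print(fit(c,"block_gold",436,352,22))
for t in["camera","focus","red_brass","red_white","red_black"]:
    print(t,[(np.round(r["position"],1),np.round(proj(c,r["position"])),round(r["confidence"],2)) for r in spot_point(t,c)[:2]])
mv()
E
```

```text
(array([558.8158, 278.3808, 141.1933]), np.float64(0.9643973014388346))
(array([434.3345, 175.1838,  -7.6631]), np.float64(0.967809044125698))
(array([434.9916, 350.8197,  21.2518]), np.float64(0.9443300205962927))
camera []
focus [(array([538.6,  81.8,  82.9]), array([452., 133.]), 0.68)]
red_brass [(array([542.7, 296.6,  16.9]), array([267.,  43.]), 0.74)]
red_white [(array([540.3, 265.7,  18.9]), array([291.,  57.]), 0.62), (array([438.5, 202.3,  21.3]), array([305., 162.]), 0.53)]
red_black []
t 7.15 pos [430.2072 180.4095 220.8191] yaw 25.09 j [15.7863 -5.9122 87.6416 -0.0055 98.2341 80.6961] w 93.6
```

View pics/w3.png

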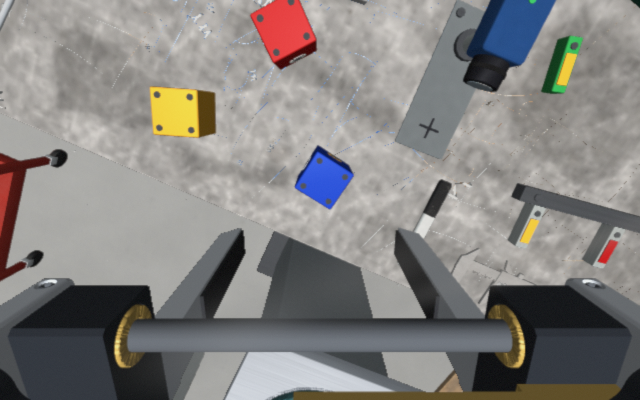

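The view shows red (284,33), blue (324,178), gold (183,111), the cross at (429,128) and the front corners of the plate near (395,143) and (441,160). I compute the focus from the plate.

```bash
python3 - <<'E'
from h import *
c=camera("wrist");f=c["frame"]
g=cv2.cvtColor(f,cv2.COLOR_BGR2GRAY)
P={k:pix2z(c,*v,5)[:2] for k,v in dict(cross=(429,128),fl=(395,143),fr=(441,160),l2=(450,13)).items()};print(P)
a=P["fr"]-P["fl"];print(np.hypot(*a),np.degrees(np.arctan2(a[1],a[0]))+90)
b=P["l2"]-P["fl"];print(np.hypot(*b),np.degrees(np.arctan2(b[1],b[0])))
m=(P["fr"]+P["fl"])/2;print("front mid",m,"to cross",P["cross"]-m)
cr=f[0:180,370:570];cv2.imwrite("pics/plate.png",cv2.resize(cr,None,fx=4,fy=3.33,interpolation=cv2.INTER_CUBIC)[:600,:800])
E
```

```text
{'cross': array([538.8616,  78.5456]), 'fl': array([504.6525, 107.9204]), 'fr': array([510.6944,  44.0191]), 'l2': array([658.9885, 122.3545])}
64.1862669094561 5.4012591323566
155.0094809196555 5.342983878541657
front mid [507.6734  75.9697] to cross [31.1881  2.5758]
```

View pics/plate.png

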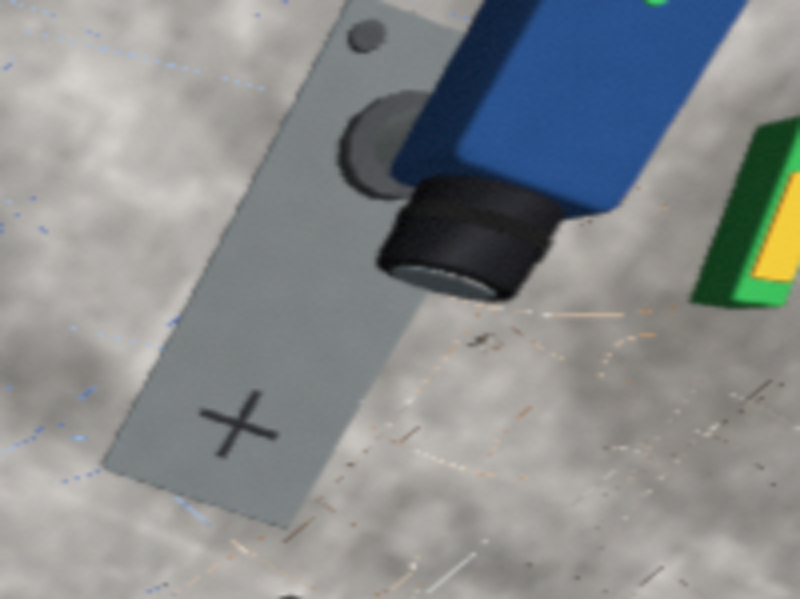

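```bash
python3 -c "
from h import *
mv((558.8,278.4,150,141.2),(558.8,278.4,34,141.2))"
```

```text
t 7.2 pos [430.1559 180.4141 220.6766] yaw 25.09 j [15.7873 -5.9069 87.6529 -0.0037 98.2307 80.6966] w 94.1
(558.8, 278.4, 150, 141.2) -> [ 0.158  -0.0342  0.0707] [   0.03   -0.01 -116.11] j6~ -24.71703441076258
(558.8, 278.4, 34, 141.2) -> [ 0.158  -0.0342  0.1867] [   0.03   -0.01 -116.11] j6~ -24.71703441076258
```

Call:
apply_moves(steps="0 0.158 -0.034 0.071 0 0 -116.1;0 0.158 -0.034 0.071 0 0 -116.1;0 0.158 -0.034 0.071 0 0 -116.1;0 0.158 -0.034 0.071 0 0 -116.1;0 0.158 -0.034 0.071 0 0 -116.1;0 0.158 -0.034 0.071 0 0 -116.1;0 0.158 -0.034 0.071 0 0 -116.1;0 0.158 -0.034 0.071 0 0 -116.1;0 0.158 -0.034 0.071 0 0 -116.1;0 0.158 -0.034 0.071 0 0 -116.1")

```text
time: 8.45
eef_pos: [558.8, 278.1, 149.2]
tcp_rot: [[-0.68, 0.733, -0.0], [0.733, 0.68, -0.0], [0.0, -0.0, -1.0]]
force: [-0.4, 0.1, 0.4]
gripper_width: 93.5
grasp_force: 0.0
```

```bash
python3 -c "
from h import *
c=camera('scene');cv2.imwrite('pics/s4.png',c['frame']);c=camera('wrist');cv2.imwrite('pics/w4.png',c['frame']);print(fit(c,'block_red',558.8,278.4,141.2))
mv((558.8,278.4,34,141.2))"
```

```text
(array([558.5605, 278.4926, 140.4931]), np.float64(0.9386605945068135))
t 8.6 pos [558.7917 278.0897 149.2359] yaw 132.34 j [ 21.2579  15.383   72.8959  -0.0052  91.7389 -21.0813] w 94.4
(558.8, 278.4, 34, 141.2) -> [0.0002 0.0003 0.1152] [-0.02 -0.   -8.86] j6~ -24.71703441076258
```

Call:
apply_moves(steps="0 0 0 0.06 0 0 -8.5;0 0 0 0.115 0 0 -8.5;0 0 0 0.115 0 0 -8.5;0 0 0 0.115 0 0 -8.5;1 0 0 0.115 0 0 -8.5;1 0 0 0.115 0 0 -8.5;1 0 0 0.115 0 0 -8.5;1 0 0 0.115 0 0 -8.5;1 0 0 0.115 0 0 -8.5;1 0 0 0.115 0 0 -8.5", force=30)

```text
time: 9.85
eef_pos: [559.0, 278.2, 34.6]
tcp_rot: [[-0.777, 0.629, 0.0], [0.629, 0.777, 0.0], [-0.0, 0.0, -1.0]]
force: [0.3, 1.0, 1.0]
gripper_width: 49.7
grasp_force: 30.0
```

```bash
python3 -c "
from h import *
mv((558.8,278.4,45,60),(558.8,278.4,34.5,60),(558.8,278.4,90,60),(558.8,278.4,90,140.8))
c=camera('wrist');cv2.imwrite('pics/w5.png',c['frame'])"
```

```text
t 9.85 pos [558.9574 278.2213  34.5886] yaw 141.01 j [ 21.2585  19.3692  81.2361   0.0041  79.3691 -29.7521] w 49.7
(558.8, 278.4, 45, 60) -> [ 0.0002  0.     -0.0104] [ 0.03 -0.01 81.01] j6~ 56.48296558923741
(558.8, 278.4, 34.5, 60) -> [0.0002 0.     0.0001] [ 0.03 -0.01 81.01] j6~ 56.48296558923741
(558.8, 278.4, 90, 60) -> [ 0.0002  0.0001 -0.0554] [ 0.03 -0.01 81.01] j6~ 56.48296558923741
(558.8, 278.4, 90, 140.8) -> [ 0.0002  0.0001 -0.0554] [0.02 0.01 0.21] j6~ -24.317034410762602
```

Call:
apply_moves(steps="1 0 0 -0.02 0 0 0;1 0 0 -0.02 0 0 10;1 0 0 -0.02 0 0 20;1 0 0 -0.02 0 0 30;1 0 0 -0.02 0 0 40;1 0 0 -0.02 0 0 50;1 0 0 -0.02 0 0 60;1 0 0 -0.02 0 0 70;1 0 0 -0.02 0 0 81;1 0 0 -0.02 0 0 81")

```text
time: 11.15
eef_pos: [558.8, 278.0, 55.1]
tcp_rot: [[0.498, 0.867, 0.0], [0.867, -0.498, -0.0], [-0.0, 0.0, -1.0]]
force: [0.5, 0.5, -2.9]
gripper_width: 50.0
grasp_force: 30.0
```

Call:
apply_moves(steps="1 0 0 0.012 0 0 0;1 0 0 0.018 0 0 0;1 0 0 0.02 0 0 0;1 0 0 0.02 0 0 0;0 0 0 0.02 0 0 0;0 0 0 0.02 0 0 0;0 0 0 0.02 0 0 0;0 0 -0.0 -0.04 0 0 0;0 0 0 -0.04 0 0 0;0 0 0 -0.04 0 0 0")

```text
time: 12.4
eef_pos: [559.0, 278.2, 94.9]
tcp_rot: [[0.5, 0.866, 0.001], [0.866, -0.5, 0.0], [0.001, 0.001, -1.0]]
force: [0.4, -0.6, -0.8]
gripper_width: 93.9
grasp_force: 0.0
```

```bash
python3 -c "
from h import *
c=camera('wrist');print(fit(c,'block_red',558.8,278.4,60))
mv((558.8,278.4,94,240),(558.8,278.4,34,240))"
```

```text
None
t 12.5 pos [557.9139 277.7006  92.8648] yaw 60.01 j [21.2556 16.9564 77.4243 -0.0083 85.7764 51.2454] w 93.9
(558.8, 278.4, 94, 240) -> [ 0.001   0.0004 -0.0011] [  -0.2    -0.14 -179.99] j6~ -123.51703441076259
(558.8, 278.4, 34, 240) -> [0.0012 0.0005 0.0589] [  -0.2    -0.14 -179.99] j6~ -123.51703441076259
```

Call:
apply_moves(steps="0 0 0 0 0 0 -10;0 0 0 0 0 0 -20;0 0 0 0 0 0 -30;0 0 0 0 0 0 -40;0 0 0 0 0 0 -50;0 0 0 0 0 0 -60;0 0 0 0 0 0 -70;0 0 0 0 0 0 -80;0 0 0 0 0 0 -90;0 0 0 0 0 0 -100")

```text
time: 13.75
eef_pos: [557.8, 277.7, 92.3]
tcp_rot: [[-0.942, 0.336, -0.003], [0.336, 0.942, -0.001], [0.003, -0.002, -1.0]]
force: [0.0, -0.7, -0.2]
gripper_width: 94.1
grasp_force: 0.0
```

Call:
apply_moves(steps="0 0 0 0 0 0 -10;0 0 0 0 0 0 -20;0 0 0 0 0 0 -30;0 0 0 0 0 0 -40;0 0 0 0 0 0 -50;0 0 0 0 0 0 -60;0 0 0 0 0 0 -70;0 0 0 0 0 0 -80;0 0 0 0 0 0 -80;0 0 0 0 0 0 -80")

```text
time: 15.0
eef_pos: [558.3, 277.9, 93.4]
tcp_rot: [[-0.502, -0.865, -0.002], [-0.865, 0.502, -0.001], [0.001, 0.001, -1.0]]
force: [0.1, -0.6, 0.9]
gripper_width: 94.0
grasp_force: 0.0
```

Call:
apply_moves(steps="0 0 0 0.06 0 0 0;0 0 0 0.06 0 0 0;0 0 0 0.06 0 0 0;1 0 0 0.06 0 0 0;1 0 0 0.06 0 0 0;1 0 0 0.06 0 0 0;1 0 0 0.06 0 0 0;1 0 0 0.06 0 0 0;1 0 0 -0.05 0 0 0;1 0 0 -0.08 0 0 0")

```text
time: 16.25
eef_pos: [557.5, 277.6, 158.4]
tcp_rot: [[-0.5, -0.866, -0.005], [-0.866, 0.5, -0.002], [0.004, 0.003, -1.0]]
force: [0.8, 0.2, -1.6]
gripper_width: 49.7
grasp_force: 30.0
```

```bash
python3 -c "
from h import *
a=np.radians(5.3)
mv((538.7-25*np.cos(a),79.5-25*np.sin(a),160,185.3),(538.7-25*np.cos(a),79.5-25*np.sin(a),101,185.3))"
```

```text
t 16.25 pos [557.5221 277.5868 158.4259] yaw -119.99 j [  21.2573   15.2278   72.0419   -0.0055   93.0133 -128.7541] w 49.7
(np.float64(513.8068825453855), np.float64(77.19073531383596), 160, 185.3) -> [ 0.1954 -0.0623 -0.001 ] [ 0.05 -0.29 54.71] j6~ -86.75618021787676
(np.float64(513.8068825453855), np.float64(77.19073531383596), 101, 185.3) -> [ 0.1952 -0.0625  0.058 ] [ 0.05 -0.29 54.71] j6~ -86.75618021787676
```

Call:
apply_moves(steps="1 0.1955 -0.0625 0 0 0 54.7;1 0.1955 -0.0625 0 0 0 54.7;1 0.1955 -0.0625 0 0 0 54.7;1 0.1955 -0.0625 0 0 0 54.7;1 0.1955 -0.0625 0 0 0 54.7;1 0.1955 -0.0625 0 0 0 54.7;1 0.1955 -0.0625 0 0 0 54.7;1 0.1955 -0.0625 0 0 0 54.7")

```text
time: 17.25
eef_pos: [515.1, 77.9, 159.2]
tcp_rot: [[-0.995, -0.095, -0.001], [-0.095, 0.995, -0.0], [0.001, -0.0, -1.0]]
force: [0.9, -0.4, -2.9]
gripper_width: 49.5
grasp_force: 30.0
```

```bash
python3 -c "
from h import *
mv((513.8,77.2,101,185.3))
c=camera('wrist');cv2.imwrite('pics/w6.png',c['frame'])
s=camera('scene');cv2.imwrite('pics/s6.png',s['frame'])
v=camera('side');cv2.imwrite('pics/v6.png',v['frame'])
for n,x in(('w',c),('s',s),('v',v)):
  print(n)
  for t in ['block_red','red_brass','red_white','red_black','focus']: print(t,[(r['position'].round(1) if hasattr(r['position'],'round') else r['position'],round(r['confidence'],2)) for r in spot_point(t,x)[:2]])
cv2.imwrite('pics/v6c.png',cv2.resize(v['frame'][100:230,260:460],None,fx=4,fy=4))
"
```

```text
t 17.25 pos [515.1282  77.9065 159.1754] yaw -174.56 j [  2.367    2.1096  86.836   -0.0057  91.0856 -93.0721] w 49.5
(513.8, 77.2, 101, 185.3) -> [ 0.0014 -0.0006  0.0582] [-0.   -0.03  0.14] j6~ -86.75505712562482
w
block_red [([516.5, 77.4, 120.2], 0.66)]
red_brass []
red_white []
red_black [([424.1, 20.5, 5.9], 0.7), ([494.0, 75.2, 139.2], 0.59)]
focus [([547.7, -235.1, 0.6], 0.73)]
s
block_red [([520.0, 78.2, 124.9], 0.74)]
red_brass [([539.7, 83.3, 140.5], 0.95), ([563.7, -316.6, 0.9], 0.69)]
red_white [([542.2, 80.3, 139.5], 0.67)]
red_black [([494.3, 69.3, 143.8], 0.76), ([425.2, 23.3, -0.8], 0.72)]
focus [([543.2, 84.9, 84.5], 0.73), ([387.5, -197.5, -2.3], 0.63)]
v
block_red [([517.3, 77.0, 125.4], 0.94), ([637.8, 91.3, -1.1], 0.41)]
red_brass [([544.3, 77.8, 143.0], 0.9)]
red_white [([512.7, 102.2, 138.4], 0.94)]
red_black []
focus [([518.0, 75.6, 123.5], 0.74)]
```

View pics/v6c.png

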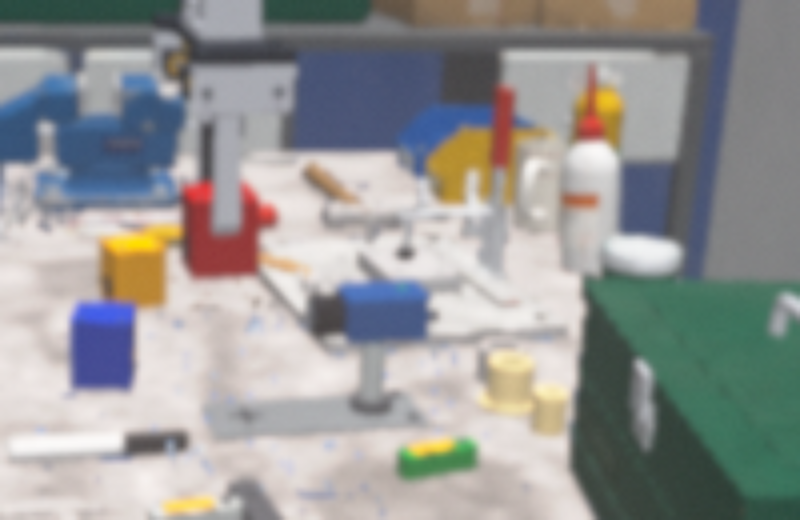

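The side crop shows red held upright at (220,225) in front of the lens at (325,312), its bottom above the head. I lower it to the focus and hold.

Call:
apply_moves(steps="1 0.0014 -0.0006 0.03 0 0 0;1 0.0014 -0.0006 0.058 0 0 0;1 0.0014 -0.0006 0.058 0 0 0;1 0.0014 -0.0006 0.058 0 0 0;1 0.0014 -0.0006 0.058 0 0 0;1 0.0014 -0.0006 0.058 0 0 0;1 0.0014 -0.0006 0.058 0 0 0;1 0.0014 -0.0006 0.058 0 0 0;1 0.0014 -0.0006 0.058 0 0 0;1 0.0014 -0.0006 0.058 0 0 0")

```text
time: 19.4
eef_pos: [513.8, 76.8, 101.4]
tcp_rot: [[-0.996, -0.093, -0.0], [-0.093, 0.996, -0.0], [0.0, -0.0, -1.0]]
force: [-0.8, 0.1, -2.2]
gripper_width: 49.9
grasp_force: 30.0
```

```bash
python3 -c "
from h import *
mv((513.8,77.2,101,185.3))
s=camera('scene');v=camera('side')
for n,x in(('s',s),('v',v)):
  print(n)
  for t in ['block_red','red_brass','focus']: print(t,[(r['position'].round(1) if hasattr(r['position'],'round') else r['position'],round(r['confidence'],2)) for r in spot_point(t,x)[:2]])
cv2.imwrite('pics/s7c.png',cv2.resize(s['frame'][130:230,250:400],None,fx=5,fy=5))
"
```

```text
t 19.4 pos [513.8381  76.7782 101.4084] yaw -174.69 j [  2.2481   3.677   91.8809  -0.0061  84.4484 -93.0653] w 49.9
(513.8, 77.2, 101, 185.3) -> [-0.      0.0004  0.0004] [-0.01 -0.01  0.01] j6~ -86.75505712562482
s
block_red [([516.4, 75.7, 67.0], 0.77)]
red_brass [([541.0, 77.9, 82.9], 0.74), ([560.3, -330.0, 3.4], 0.6)]
focus [([544.1, 85.4, 84.9], 0.56), ([539.3, 77.8, 81.2], 0.42)]
v
block_red [([519.3, 75.3, 64.6], 0.64)]
red_brass [([542.7, 77.6, 85.2], 0.88)]
focus []
```

View pics/s7c.png

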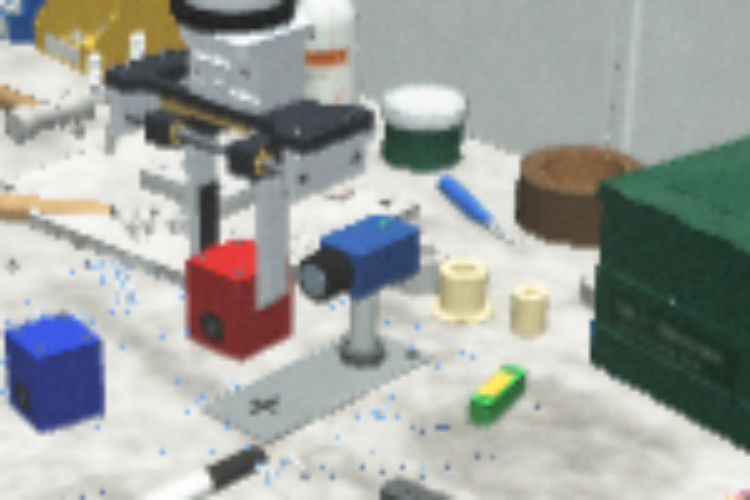

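Brass faces the lens, with the black port visible on the opposite side at (212,325) in the crop. Now turn to white.

Call:
apply_moves(steps="1 0 0.0015 0 0 0 10;1 0 0.0015 0 0 0 20;1 0 0.0015 0 0 0 30;1 0 0.0015 0 0 0 40;1 0 0.0015 0 0 0 50;1 0 0.0015 0 0 0 60;1 0 0.0015 0 0 0 70;1 0 0.0015 0 0 0 80;1 0 0.0015 0 0 0 90;1 0 0.0015 0 0 0 90")

```text
time: 21.05
eef_pos: [513.8, 78.3, 101.5]
tcp_rot: [[-0.095, 0.996, 0.0], [0.996, 0.095, -0.0], [-0.0, 0.0, -1.0]]
force: [0.5, -0.0, -3.2]
gripper_width: 49.8
grasp_force: 30.0
```

Call:
apply_moves(steps="1 0 0 0 0 0 0;1 0 0 0 0 0 0;1 0 0 0 0 0 0;1 0 0 0 0 0 0;1 0 0 0 0 0 0;1 0 0 0 0 0 0;1 0 0 0 0 0 0;1 0 0 0 0 0 0")

```text
time: 22.05
eef_pos: [513.7, 78.3, 101.5]
tcp_rot: [[-0.093, 0.996, 0.0], [0.996, 0.093, -0.0], [-0.0, -0.0, -1.0]]
force: [0.2, 0.4, -3.1]
gripper_width: 49.9
grasp_force: 30.0
```

```bash
python3 -c "
from h import *
mv((513.8,78.5,101,95.3))
s=camera('scene');v=camera('side')
for n,x in(('s',s),('v',v)):
  print(n)
  for t in ['block_red','red_white','red_brass','red_black','block_blue']: print(t,[(r['position'].round(1) if hasattr(r['position'],'round') else r['position'],round(r['confidence'],2)) for r in spot_point(t,x)[:2]])
"
```

```text
t 22.05 pos [513.7354  78.2996 101.4596] yaw 95.31 j [ 2.4156  3.6859 91.8654 -0.0038 84.4487 -2.8981] w 49.9
(513.8, 78.5, 101, 95.3) -> [0.0002 0.0001 0.0005] [-0.    0.    0.01] j6~ 3.3866572762635485
s
block_red [([513.4, 77.5, 67.1], 0.66)]
red_white [([537.5, 79.2, 83.4], 0.94), ([638.0, 91.3, 1.7], 0.65)]
red_brass [([515.9, 49.2, 82.8], 0.66), ([511.0, 97.7, 83.2], 0.59)]
red_black [([509.6, 99.9, 85.8], 0.68)]
block_blue [([431.9, 177.5, -0.5], 0.75)]
v
block_red [([517.0, 74.3, 63.0], 0.56)]
red_white [([536.5, 76.0, 78.3], 0.58), ([518.6, -105.5, 1.1], 0.15)]
red_brass [([519.2, 50.4, 84.6], 0.79)]
red_black [([508.6, 104.9, 87.2], 0.79)]
block_blue [([435.2, 175.6, -2.9], 0.69)]
```

White is at (537,78,82), which is right. Next black.

Call:
apply_moves(steps="1 0 0 0 0 0 10;1 0 0 0 0 0 20;1 0 0 0 0 0 30;1 0 0 0 0 0 40;1 0 0 0 0 0 50;1 0 0 0 0 0 60;1 0 0 0 0 0 70;1 0 0 0 0 0 80;1 0 0 0 0 0 90;1 0 0 0 0 0 90")

```text
time: 23.9
eef_pos: [513.8, 78.3, 101.5]
tcp_rot: [[0.996, 0.095, 0.0], [0.095, -0.996, -0.0], [0.0, 0.0, -1.0]]
force: [-0.8, 0.7, -2.6]
gripper_width: 49.7
grasp_force: 30.0
```

Call:
apply_moves(steps="1 0 0 0 0 0 0;1 0 0 0 0 0 0;1 0 0 0 0 0 0;1 0 0 0 0 0 0;1 0 0 0 0 0 0;1 0 0 0 0 0 0;1 0 0 0 0 0 0;1 0 0 0 0 0 0")

```text
time: 24.9
eef_pos: [513.7, 78.3, 101.5]
tcp_rot: [[0.996, 0.093, 0.0], [0.093, -0.996, -0.0], [0.0, 0.0, -1.0]]
force: [-0.1, -0.3, -1.7]
gripper_width: 50.2
grasp_force: 30.0
```

```bash
cat >> h.py <<'E'
# rail frame: yaw 10.2, fence n=490.5, stop centre s
TH=np.radians(10.2);N=np.array([np.cos(TH),np.sin(TH)]);T_=np.array([-np.sin(TH),np.cos(TH)])
SS=dict(red=-301.5,gold=-185.8,blue=-416.5)
def slot(col,dn=0,ds=0): return N*(490.5-25-dn)+T_*(SS[col]-33-ds)
E
python3 -c "
from h import *
p=slot('red',6,6)
mv((513.8,78.5,170,5.3),(*p,170,10.2),(*p,36.5,10.2))
s=camera('scene')
for t in ['block_red','red_black','block_blue','block_gold']: print(t,[(r['position'],round(r['confidence'],2)) for r in spot_point(t,s)[:2]])
"
```

```text
t 24.9 pos [513.7365  78.2956 101.4567] yaw 5.32 j [ 2.4157  3.685  91.8666 -0.0046 84.447  87.1002] w 50.2
(513.8, 78.5, 170, 5.3) -> [ 0.0001 -0.0002 -0.0685] [ 0.   -0.    0.02] j6~ 93.38665727626355
(np.float64(512.5352359406847), np.float64(-253.74816633667834), 170, 10.2) -> [-0.032   0.3305 -0.0685] [ 0.   -0.   -4.88] j6~ 53.460709058062136
(np.float64(512.5352359406847), np.float64(-253.74816633667834), 36.5, 10.2) -> [-0.032   0.3305  0.065 ] [ 0.   -0.   -4.88] j6~ 53.460709058062136
block_red [([512.8, 80.9, 67.4], 0.75)]
red_black [([536.6, 79.0, 86.4], 0.85), ([543.3, 84.4, 85.2], 0.67)]
block_blue [([431.3, 173.4, 1.0], 0.62), ([511.1, 79.9, 65.4], 0.6)]
block_gold [([469.6, 379.9, 0.7], 0.73)]
```

Call:
apply_moves(steps="1 0 0 -0.05 0 0 0;1 -0.032 0.3305 -0.0685 0 0 -4.9;1 -0.032 0.3305 -0.0685 0 0 -4.9;1 -0.032 0.3305 -0.0685 0 0 -4.9;1 -0.032 0.3305 -0.0685 0 0 -4.9;1 -0.032 0.3305 -0.0685 0 0 -4.9;1 -0.032 0.3305 -0.0685 0 0 -4.9;1 -0.032 0.3305 -0.0685 0 0 -4.9;1 -0.032 0.3305 -0.0685 0 0 -4.9;1 -0.032 0.3305 -0.0685 0 0 -4.9")

```text
time: 26.4
eef_pos: [512.8, -251.8, 170.0]
tcp_rot: [[0.984, 0.18, 0.0], [0.18, -0.984, 0.001], [0.0, -0.0, -1.0]]
force: [0.7, -0.4, -2.3]
gripper_width: 50.0
grasp_force: 30.0
```

```bash
python3 -c "
from h import *
p=slot('red',6,6)
c=camera('wrist');cv2.imwrite('pics/w8.png',c['frame'])
for t in ['corner_red','stop_red','corner_gold','corner_blue','rail']: print(t,[(r['position'],round(r['confidence'],2)) for r in spot_point(t,c)[:2]])
M=trace('rail',c)[0]['mask'].astype(np.uint8)
k=max(cv2.findContours(M,cv2.RETR_EXTERNAL,cv2.CHAIN_APPROX_NONE)[0],key=cv2.contourArea)
r=cv2.minAreaRect(np.array([pix2z(c,u,v,20)[:2] for u,v in k[:,0]],np.float32));print(r,cv2.boxPoints(r))
mv((*p,60,10.2),(*p,36.5,10.2))
print(slot('red'),N*490.5+T_*(SS['red']-8))
"
```

```text
corner_red [([535.6, -218.8, 1.4], 0.86), ([566.2, -321.1, 4.8], 0.16)]
stop_red [([541.0, -201.7, -3.6], 0.6)]
corner_gold [([514.6, -100.9, 2.2], 0.67), ([685.0, -232.7, 1.3], 0.56)]
corner_blue [([556.7, -330.3, -0.5], 0.59)]
rail [([549.5, -241.4, 2.3], 0.88)]
((552.3994140625, -242.3389129638672), (23.396446228027344, 358.6853942871094), 10.061623573303223) [[ 509.5486  -67.7982]
 [ 572.2136 -420.9672]
 [ 595.2502 -416.8796]
 [ 532.5853  -63.7107]]
t 26.75 pos [ 512.5664 -253.3837  170.0681] yaw 10.24 j [-31.9852   8.296   78.9078  -0.0015  92.7853  47.7704] w 50.0
(np.float64(512.5352359406847), np.float64(-253.74816633667834), 60, 10.2) -> [-0.0001  0.0003  0.1101] [ 0.01 -0.01  0.04] j6~ 53.460709058062136
(np.float64(512.5352359406847), np.float64(-253.74816633667834), 36.5, 10.2) -> [-0.0001  0.0003  0.1336] [ 0.01 -0.01  0.04] j6~ 53.460709058062136
[ 517.3779 -246.7805] [ 537.5557 -217.7485]
```

View pics/w8.png

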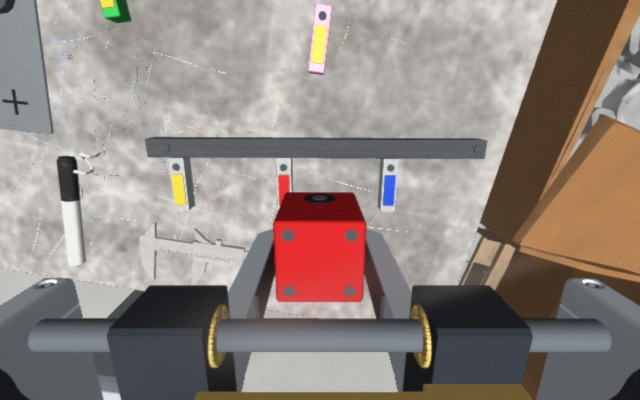

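The wrist view shows red held at (320,245), the red stop at (284,180) and the rail at (315,148), square to each other. Descend, keeping a gap.

Call:
apply_moves(steps="1 0 0 0.06 0 0 0;1 0 0 0.11 0 0 0;1 0 0 0.125 0 0 0;1 0 0 0.134 0 0 0;1 0 0 0.134 0 0 0;1 0 0 0.134 0 0 0")

```text
time: 27.5
eef_pos: [514.0, -254.6, 38.4]
tcp_rot: [[0.984, 0.177, 0.004], [0.177, -0.984, -0.002], [0.003, 0.003, -1.0]]
force: [-0.4, -0.6, -2.5]
gripper_width: 49.4
grasp_force: 30.0
```

Call:
apply_moves(steps="1 0.002 0 0 0 0 0;1 0.004 0 0 0 0 0;1 0.006 0 0 0 0 0;1 0.007 0 0 0 0 0;1 0.007 0 0 0 0 0")

```text
time: 28.12
eef_pos: [518.3, -252.7, 35.8]
tcp_rot: [[0.984, 0.177, -0.003], [0.177, -0.984, -0.0], [-0.003, -0.0, -1.0]]
force: [-5.4, -0.9, -0.9]
gripper_width: 50.0
grasp_force: 30.0
```

Call:
apply_moves(steps="1 0.001 0 0 0 0 0;1 0.001 -0.002 0 0 0 0;1 0.001 -0.004 0 0 0 0;1 0.001 -0.006 0 0 0 0;1 0.001 -0.007 0 0 0 0;1 0.001 -0.007 0 0 0 0")

```text
time: 28.88
eef_pos: [517.3, -246.8, 35.3]
tcp_rot: [[0.984, 0.177, -0.004], [0.177, -0.984, -0.002], [-0.004, 0.002, -1.0]]
force: [-6.2, -4.6, -1.8]
gripper_width: 49.9
grasp_force: 30.0
```

```bash
python3 -c "
from h import *
o=observe();print(o['force'],o['ft_torque']);mv((*slot('red'),35,10.2))"
```

```text
[-6.1518 -4.5713 -1.8315] [-0.831   1.133  -0.1303]
t 28.88 pos [ 517.3124 -246.7589   35.2882] yaw 10.18 j [-31.0324  13.3624  88.7738  -0.2264  77.9857  48.833 ] w 49.9
(np.float64(517.3779011465826), np.float64(-246.78048424694538), 35, 10.2) -> [0.0001 0.     0.0003] [ 0.09  0.24 -0.02] j6~ 54.29964957410651
```

Contact with both, exactly at the predicted slot. Lower onto the bench and release.

Call:
apply_moves(steps="1 0.001 -0.0005 0.001 0 0 0;1 0.001 -0.0005 0.002 0 0 0;1 0.001 -0.0005 0.003 0 0 0;1 0.001 -0.0005 0.003 0 0 0")

```text
time: 29.38
eef_pos: [517.3, -246.4, 34.7]
tcp_rot: [[0.984, 0.177, -0.005], [0.177, -0.984, -0.003], [-0.006, 0.002, -1.0]]
force: [-10.8, -1.9, 7.7]
gripper_width: 49.8
grasp_force: 30.0
```

Call:
apply_moves(steps="1 0 -0.001 0 0 0 0;1 0 -0.002 0 0 0 0;0 0 -0.002 0 0 0 0;0 0 -0.0005 0 0 0 0;0 0 0 0 0 0 0;0 0 0 0 0 0 0;0 0 0 -0.06 0 0 0;0 0 0 -0.12 0 0 0;0 -0.03 0 -0.14 0 0 0;0 -0.03 0 -0.14 0 0 0")

```text
time: 30.62
eef_pos: [491.0, -250.9, 176.0]
tcp_rot: [[0.984, 0.176, 0.005], [0.176, -0.984, -0.003], [0.004, 0.004, -1.0]]
force: [-0.3, -1.0, -0.1]
gripper_width: 94.0
grasp_force: 0.0
```

```bash
python3 -c "
from h import *
c=camera('wrist');cv2.imwrite('pics/w9.png',c['frame']);cv2.imwrite('pics/w9c.png',cv2.resize(c['frame'][60:230,180:440],None,fx=3,fy=3,interpolation=cv2.INTER_CUBIC))
print(slot('red'),fit(c,'block_red',*slot('red'),10.2))
s=camera('scene');print(fit(s,'block_gold',470,380,22),fit(s,'block_gold',435,351,22))
for t in ['gold_brass','gold_white','gold_black','block_gold','block_blue']: print(t,[(r['position'],round(r['confidence'],2)) for r in spot_point(t,s)[:2]])
mv()
"
```

```text
[ 517.3779 -246.7805] (array([ 516.1213, -248.2052,    9.4967]), np.float64(0.9636225362824007))
(array([467.5105, 378.5808,  28.2709]), np.float64(0.9450275751645615)) (array([467.7134, 378.0702,  23.8756]), np.float64(0.9440522414401694))
gold_brass [([488.7, 386.3, 16.2], 0.9), ([640.1, 87.4, -2.5], 0.39)]
gold_white [([458.6, 404.9, 15.2], 0.53)]
gold_black [([442.1, 369.3, 13.9], 0.55)]
block_gold [([469.5, 374.7, -1.2], 0.72)]
block_blue [([435.6, 175.4, 1.0], 0.88), ([513.4, -100.3, -3.2], 0.46)]
t 31.12 pos [ 490.5205 -249.8471  172.1506] yaw 10.23 j [-32.8941   5.6221  81.6336   0.0009  92.8207  46.8751] w 93.9
```

View pics/w9c.png

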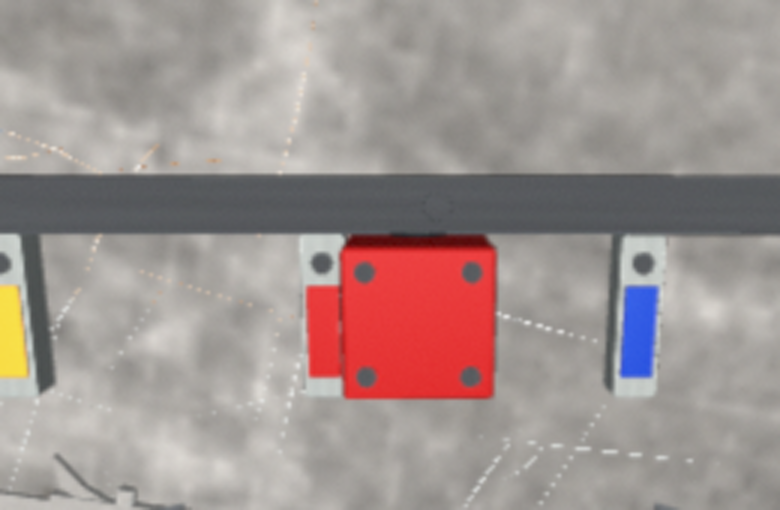

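Red sits flush against the stop and rail in the crop (418,320). Gold has been knocked to about (468,378). Now blue.

```bash
python3 -c "
from h import *
mv((434.3,175.2,150,172.3))"
```

```text
t 31.12 pos [ 490.5205 -249.8471  172.1506] yaw 10.23 j [-32.8941   5.6221  81.6336   0.0009  92.8207  46.8751] w 93.9
(434.3, 175.2, 150, 172.3) -> [ 0.0202 -0.4283  0.0225] [  -0.09   -0.06 -162.07] j6~ -60.330468244112325
```

Call:
apply_moves(steps="0 0.02 -0.428 0.0 0 0 -162;0 0.02 -0.428 0.0 0 0 -162;0 0.02 -0.428 0.0 0 0 -162;0 0.02 -0.428 0.0 0 0 -162;0 0.02 -0.428 0.0 0 0 -162;0 0.02 -0.428 0.0 0 0 -162;0 0.02 -0.428 0.0 0 0 -162;0 0.02 -0.428 0.0 0 0 -162;0 0.02 -0.428 0.0 0 0 -162;0 0.02 -0.428 0.0 0 0 -162")

```text
time: 32.38
eef_pos: [434.1, 175.1, 172.8]
tcp_rot: [[-0.47, 0.883, -0.0], [0.883, 0.47, -0.0], [-0.0, -0.0, -1.0]]
force: [-0.2, 0.4, -0.1]
gripper_width: 93.8
grasp_force: 0.0
```

```bash
python3 -c "
from h import *
c=camera('wrist');print(fit(c,'block_blue',434.3,175.2,-7.7))
s=camera('scene');print(fit(s,'block_blue',434.3,175.2,-7.7))
mv((434.3,175.2,120,172.3))"
```

```text
(array([434.1916, 175.5211,  -7.2667]), np.float64(0.9604530149984696))
(array([436.2197, 178.4158, -13.6579]), np.float64(0.9039145907473309))
t 32.58 pos [434.2746 174.7251 172.8771] yaw 117.47 j [ 14.975   -5.0331  92.2549  -0.004   92.7827 -12.4924] w 93.6
(434.3, 175.2, 120, 172.3) -> [0.0004 0.0002 0.0529] [ -0.01   0.   -54.83] j6~ -60.330468244112325
```

Call:
apply_moves(steps="0 0 0.0005 0.05 0 0 -11;0 0 0.0005 0.05 0 0 -22;0 0 0.0005 0.05 0 0 -33;0 0 0.0005 0.05 0 0 -44;0 0 0.0005 0.05 0 0 -55;0 0 0.0005 0.05 0 0 -55;0 0 0.0005 0.05 0 0 -55;0 0.0003 0.0005 0.1 0 0 -55;0 0.0003 0.0005 0.1385 0 0 -55;0 0.0003 0.0005 0.1385 0 0 -55")

```text
time: 33.83
eef_pos: [431.7, 174.4, 31.3]
tcp_rot: [[-0.991, 0.13, -0.007], [0.13, 0.991, -0.002], [0.007, -0.003, -1.0]]
force: [-0.3, 0.2, 0.5]
gripper_width: 93.6
grasp_force: 0.0
```

Call:
apply_moves(steps="0 0 0 0 0 0 0;1 0 0 0 0 0 0;1 0 0 0 0 0 0;1 0 0 0 0 0 0;1 0 0 0 0 0 0;1 0 0 0 0 0 0;1 0 0 -0.06 0 0 0;1 0 0 -0.12 0 0 0;1 0 0 -0.14 0 0 0;1 0 0 -0.14 0 0 0", force=30)

```text
time: 35.08
eef_pos: [435.4, 175.4, 175.9]
tcp_rot: [[-0.992, 0.128, 0.003], [0.128, 0.992, 0.001], [-0.003, 0.001, -1.0]]
force: [0.1, -0.0, -2.5]
gripper_width: 49.8
grasp_force: 30.0
```

```bash
python3 -c "
from h import *
mv((514.2,78.3,170,185.3))"
```

```text
t 35.08 pos [435.4421 175.3709 175.8656] yaw 172.64 j [ 15.0203  -5.072   91.9515  -0.0115  92.9296 -67.6204] w 49.8
(514.2, 78.3, 170, 185.3) -> [-0.0905 -0.0862  0.0061] [  0.04   0.19 -12.66] j6~ -86.64177628806365
```

Call:
apply_moves(steps="1 -0.0905 -0.0862 0 0 0 -12.7;1 -0.0905 -0.0862 0 0 0 -12.7;1 -0.0905 -0.0862 0 0 0 -12.7;1 -0.0905 -0.0862 0 0 0 -12.7;1 -0.0905 -0.0862 0.04 0 0 -12.7;1 -0.0905 -0.0862 0.073 0 0 -12.7;1 -0.0905 -0.0862 0.073 0 0 -12.7;1 -0.0905 -0.0862 0.073 0 0 -12.7;1 -0.0905 -0.0862 0.073 0 0 -12.7")

```text
time: 36.2
eef_pos: [514.4, 78.6, 103.6]
tcp_rot: [[-0.996, -0.094, 0.004], [-0.094, 0.996, 0.0], [-0.004, -0.0, -1.0]]
force: [1.0, -0.8, -2.7]
gripper_width: 50.0
grasp_force: 30.0
```

```bash
python3 -c "
from h import *
mv((514.2,78.5,101.4,185.3))
s=camera('scene');v=camera('side')
for n,x in(('s',s),('v',v)):
  for t in ['block_blue','blue_white','blue_brass','blue_black']: print(n,t,[(r['position'],round(r['confidence'],2)) for r in spot_point(t,x)[:2]])"
```

```text
t 36.2 pos [514.4067  78.5701 103.5915] yaw -174.62 j [  2.44     3.5287  91.7817  -0.0002  84.4747 -92.9371] w 50.0
(514.2, 78.5, 101.4, 185.3) -> [ 0.0002 -0.      0.0022] [-0.01  0.21  0.08] j6~ -86.61999718216265
s block_blue [([515.3, 78.4, 72.1], 0.7), ([515.6, -271.2, 17.4], 0.17)]
s blue_white [([512.9, 101.5, 85.8], 0.64), ([539.0, 81.0, 89.3], 0.48)]
s blue_brass [([538.0, 79.8, 87.8], 0.93), ([489.3, -249.2, 16.9], 0.38)]
s blue_black [([486.8, 70.7, 88.4], 0.67), ([558.3, -332.0, -1.3], 0.15)]
v block_blue [([517.8, 78.4, 64.0], 0.82)]
v blue_white [([513.5, 104.1, 89.5], 0.63)]
v blue_brass [([540.2, 82.6, 88.3], 0.55)]
v blue_black [([486.0, 74.1, 90.9], 0.9), ([641.9, 93.3, -3.1], 0.42)]
```

Call:
apply_moves(steps="1 0 0 0.002 0 0 0;1 0 0 0.002 0 0 0;1 0 0 0.002 0 0 0;1 0 0 0.002 0 0 0;1 0 0 0.002 0 0 0;1 0 0 0.002 0 0 0;1 0 0 0.002 0 0 0;1 0 0 0.002 0 0 0;1 0 0 0.002 0 0 0;1 0 0 0.002 0 0 0")

```text
time: 37.95
eef_pos: [513.3, 78.1, 99.5]
tcp_rot: [[-0.996, -0.093, 0.0], [-0.093, 0.996, -0.0], [-0.0, -0.0, -1.0]]
force: [0.5, -0.6, -3.8]
gripper_width: 49.7
grasp_force: 30.0
```

Call:
apply_moves(steps="1 0 0 0 0 0 10;1 0 0 0 0 0 20;1 0 0 0 0 0 30;1 0 0 0 0 0 40;1 0 0 0 0 0 50;1 0 0 0 0 0 60;1 0 0 0 0 0 70;1 0 0 0 0 0 80;1 0 0 0 0 0 90;1 0 0 0 0 0 90")

```text
time: 39.2
eef_pos: [513.3, 78.1, 99.5]
tcp_rot: [[-0.095, 0.995, 0.0], [0.995, 0.095, -0.0], [-0.0, 0.0, -1.0]]
force: [0.4, 0.8, -3.0]
gripper_width: 49.9
grasp_force: 30.0
```

Call:
apply_moves(steps="1 0 0 0 0 0 0;1 0 0 0 0 0 0;1 0 0 0 0 0 0;1 0 0 0 0 0 0;1 0 0 0 0 0 0;1 0 0 0 0 0 0;1 0 0 0 0 0 0;1 0 0 0 0 0 0")

```text
time: 40.2
eef_pos: [513.3, 78.1, 99.5]
tcp_rot: [[-0.093, 0.996, 0.0], [0.996, 0.093, -0.0], [-0.0, 0.0, -1.0]]
force: [-0.2, -0.8, -1.8]
gripper_width: 49.8
grasp_force: 30.0
```

```bash
python3 -c "
from h import *
mv((514.2,78.5,101.4,95.3))
s=camera('scene');v=camera('side')
for n,x in(('s',s),('v',v)):
  for t in ['blue_white','block_blue','block_red']: print(n,t,[(r['position'],round(r['confidence'],2)) for r in spot_point(t,x)[:2]])"
```

```text
t 40.2 pos [513.3029  78.1041  99.4765] yaw 95.34 j [ 2.3963  3.7019 92.0815 -0.0043 84.2131 -2.9469] w 49.8
(514.2, 78.5, 101.4, 95.3) -> [ 0.0003  0.0009 -0.0019] [0.   0.   0.04] j6~ 3.380002817837365
s blue_white [([538.4, 79.9, 82.7], 0.65), ([442.9, 370.1, 16.0], 0.29)]
s block_blue [([514.7, 76.0, 68.5], 0.58)]
s block_red [([558.1, -328.7, 2.0], 0.73), ([518.4, -248.5, 0.7], 0.72)]
v blue_white [([539.1, 82.8, 86.3], 0.82)]
v block_blue [([515.1, 78.6, 62.2], 0.77)]
v block_red [([516.8, -249.9, 0.3], 0.68)]
```

Call:
apply_moves(steps="1 0 0 0 0 0 10;1 0 0 0 0 0 20;1 0 0 0 0 0 30;1 0 0 0 0 0 40;1 0 0 0 0 0 50;1 0 0 0 0 0 60;1 0 0 0 0 0 70;1 0 0 0 0 0 80;1 0 0.001 -0.001 0 0 90;1 0 0.001 -0.001 0 0 90")

```text
time: 41.85
eef_pos: [514.4, 78.2, 100.5]
tcp_rot: [[0.995, 0.095, 0.0], [0.095, -0.995, -0.0], [0.0, 0.0, -1.0]]
force: [0.2, -0.6, -2.8]
gripper_width: 49.6
grasp_force: 30.0
```

Call:
apply_moves(steps="1 0 0 0 0 0 0;1 0 0 0 0 0 0;1 0 0 0 0 0 0;1 0 0 0 0 0 0;1 0 0 0 0 0 0;1 0 0 0 0 0 0;1 0 0 0 0 0 0;1 0 0 0 0 0 0")

```text
time: 42.85
eef_pos: [514.3, 78.2, 100.5]
tcp_rot: [[0.996, 0.093, -0.0], [0.093, -0.996, -0.0], [-0.0, 0.0, -1.0]]
force: [-0.0, 0.3, -1.4]
gripper_width: 49.3
grasp_force: 30.0
```

```bash
python3 -c "
from h import *
s=camera('scene')
for t in ['blue_black','block_blue']: print(t,[(r['position'],round(r['confidence'],2)) for r in spot_point(t,s)[:2]])
p=slot('blue',6,6)
mv((514,78.5,170,5.3),(*p,170,10.2));print(slot('blue'))"
```

```text
blue_black [([512.4, -99.4, -3.3], 0.15)]
block_blue [([513.5, 76.8, 65.4], 0.86), ([542.0, -247.4, 14.9], 0.15)]
t 43.0 pos [514.2814  78.1727 100.4307] yaw 5.34 j [ 2.4002  3.7937 91.872  -0.0055 84.3376 87.057 ] w 49.6
(514, 78.5, 170, 5.3) -> [-0.0003 -0.0003 -0.0696] [0.01 0.   0.04] j6~ 93.38332878191738
(np.float64(532.8999810774368), np.float64(-366.9306612531411), 170, 10.2) -> [-0.0229  0.4449 -0.0695] [ 0.01  0.   -4.86] j6~ 45.25047175750284
[ 537.7426 -359.963 ]
```

Call:
apply_moves(steps="1 0 0 -0.05 0 0 0;1 -0.023 0.445 -0.07 0 0 -4.9;1 -0.023 0.445 -0.07 0 0 -4.9;1 -0.023 0.445 -0.07 0 0 -4.9;1 -0.023 0.445 -0.07 0 0 -4.9;1 -0.023 0.445 -0.07 0 0 -4.9;1 -0.023 0.445 -0.07 0 0 -4.9;1 -0.023 0.445 -0.07 0 0 -4.9;1 -0.023 0.445 -0.07 0 0 -4.9;1 -0.023 0.445 -0.07 0 0 -4.9")

```text
time: 44.25
eef_pos: [532.6, -367.3, 169.8]
tcp_rot: [[0.984, 0.177, -0.001], [0.177, -0.984, 0.001], [-0.0, -0.001, -1.0]]
force: [-0.1, -0.2, -2.3]
gripper_width: 49.9
grasp_force: 30.0
```

Call:
apply_moves(steps="1 0 0 0 0 0 0;1 0 0 0.06 0 0 0;1 0 0 0.11 0 0 0;1 0 0 0.125 0 0 0;1 0 0 0.1335 0 0 0;1 0 0 0.1335 0 0 0;1 0 0 0.1335 0 0 0;1 0 0 0.1335 0 0 0")

```text
time: 45.25
eef_pos: [533.7, -367.8, 38.9]
tcp_rot: [[0.984, 0.178, 0.003], [0.178, -0.984, -0.002], [0.002, 0.002, -1.0]]
force: [-0.1, 0.2, -2.6]
gripper_width: 49.9
grasp_force: 30.0
```

```bash
python3 -c "
from h import *
mv((*slot('blue',6,6),36,10.2));o=observe();print(o['force'])"
```

```text
t 45.25 pos [ 533.7057 -367.7717   38.8779] yaw 10.24 j [-39.5801  21.8914  77.3565  -0.      80.5651  40.1796] w 49.9
(np.float64(532.8999810774368), np.float64(-366.9306612531411), 36, 10.2) -> [-0.0006 -0.001   0.0029] [ 0.14 -0.12  0.04] j6~ 45.25047175750284
[-0.0622  0.2298 -2.553 ]
```

Call:
apply_moves(steps="1 0.002 0 0 0 0 0;1 0.004 0 0 0 0 0;1 0.006 0 0 0 0 0;1 0.007 0 0 0 0 0;1 0.007 0 0 0 0 0;1 0.007 -0.003 0 0 0 0;1 0.007 -0.006 0 0 0 0;1 0.007 -0.007 0 0 0 0;1 0.007 -0.008 0 0 0 0;1 0.007 -0.008 0 0 0 0")

```text
time: 46.5
eef_pos: [535.2, -360.3, 36.4]
tcp_rot: [[0.984, 0.177, -0.006], [0.177, -0.984, -0.004], [-0.007, 0.002, -1.0]]
force: [-6.6, -4.6, -1.8]
gripper_width: 49.8
grasp_force: 30.0
```

```bash
python3 -c "
from h import *
mv((*slot('blue'),35,10.2));o=observe();print(o['force'],N@o['force'][:2],T_@o['force'][:2])"
```

```text
t 46.5 pos [ 535.2378 -360.2989   36.4421] yaw 10.17 j [-38.7693  21.9191  77.6128  -0.3903  80.617   41.1279] w 49.8
(np.float64(537.7426462833348), np.float64(-359.9629791634082), 35, 10.2) -> [0.0025 0.0001 0.0014] [ 0.14  0.39 -0.03] j6~ 46.00179131398221
[-6.5902 -4.6462 -1.8444] -7.30880653030313 -3.405754164635584
```

Call:
apply_moves(steps="1 0.001 -0.001 0.001 0 0 0;1 0.001 -0.001 0.002 0 0 0;1 0.001 -0.001 0.003 0 0 0;1 0.001 -0.001 0.0035 0 0 0;1 0.001 -0.001 0.0035 0 0 0")

```text
time: 47.12
eef_pos: [535.1, -359.4, 34.9]
tcp_rot: [[0.984, 0.176, -0.008], [0.176, -0.984, -0.004], [-0.008, 0.003, -1.0]]
force: [-11.0, -2.8, 5.7]
gripper_width: 50.3
grasp_force: 30.0
```

Call:
apply_moves(steps="1 0 -0.001 0 0 0 0;1 0 -0.002 0 0 0 0;0 0 -0.002 0 0 0 0;0 0 -0.0005 0 0 0 0;0 0 0 0 0 0 0;0 0 0 0 0 0 0;0 0 0 -0.06 0 0 0;0 0 0 -0.12 0 0 0;0 -0.03 0 -0.14 0 0 0;0 -0.03 0 -0.14 0 0 0")

```text
time: 48.38
eef_pos: [509.9, -363.1, 177.0]
tcp_rot: [[0.984, 0.177, 0.005], [0.177, -0.984, -0.004], [0.004, 0.005, -1.0]]
force: [0.2, 0.2, -0.4]
gripper_width: 93.7
grasp_force: 0.0
```

```bash
python3 -c "
from h import *
c=camera('wrist');cv2.imwrite('pics/w10.png',c['frame']);cv2.imwrite('pics/w10c.png',cv2.resize(c['frame'][60:230,140:400],None,fx=3,fy=3,interpolation=cv2.INTER_CUBIC))
print(slot('blue'),fit(c,'block_blue',*slot('blue'),10.2));print(slot('red'),fit(c,'block_red',*slot('red'),10.2))
s=camera('scene');print(fit(s,'block_gold',468,378,24))
mv((467,377,172,205),(467,377,172,115))
"
```

```text
[ 537.7426 -359.963 ] (array([ 535.4098, -360.9468,   10.3283]), np.float64(0.9450354609929078))
[ 517.3779 -246.7805] (array([ 515.8855, -248.2671,   10.3245]), np.float64(0.9578213388477774))
(array([467.8681, 378.3499,  29.8901]), np.float64(0.9287914477260373))
t 48.62 pos [ 509.492  -361.1454  171.0203] yaw 10.28 j [-40.5411  15.1717  70.6818   0.0194  94.3682  39.1806] w 93.9
(467, 377, 172, 205) -> [ 0.0899 -0.7339  0.0012] [  0.15   0.29 165.28] j6~ -76.08673822044028
(467, 377, 172, 115) -> [ 0.0899 -0.7339  0.0012] [  -0.24   -0.08 -104.72] j6~ 13.913261779559718
```

View pics/w10c.png

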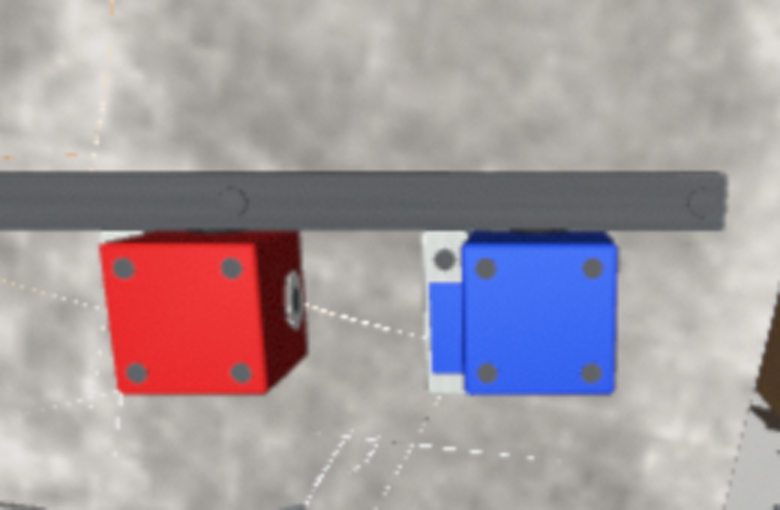

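Red (184,318) and blue (540,318) both sit against the rail and their stops. Now gold.

Call:
apply_moves(steps="0 0.08 -0.66 0 0 0 -104.7;0 0.08 -0.66 0 0 0 -104.7;0 0.08 -0.66 0 0 0 -104.7;0 0.08 -0.66 0 0 0 -104.7;0 0.08 -0.66 0 0 0 -104.7;0 0.08 -0.66 0 0 0 -104.7;0 0.08 -0.66 0 0 0 -104.7;0 0.08 -0.66 0 0 0 -104.7;0 0.08 -0.66 0 0 0 -104.7;0 0.08 -0.66 0 0 0 -104.7")

```text
time: 49.88
eef_pos: [472.4, 264.3, 172.0]
tcp_rot: [[-0.427, 0.904, -0.002], [0.904, 0.427, -0.001], [-0.0, -0.002, -1.0]]
force: [0.3, 0.6, -0.7]
gripper_width: 93.8
grasp_force: 0.0
```

```bash
python3 -c "
from h import *
c=camera('wrist');cv2.imwrite('pics/w11.png',c['frame']);r=fit(c,'block_gold',468,378,27);print(r)
for t in ['gold_brass','gold_white','gold_black','block_gold']: print(t,[(r['position'],round(r['confidence'],2)) for r in spot_point(t,c)[:2]])
mv((468,378,172,207))
"
```

```text
(array([467.8476, 375.9438,  18.2627]), np.float64(0.9566905564203))
gold_brass []
gold_white []
gold_black [([448.0, 372.9, 15.8], 0.74)]
block_gold [([470.5, 378.4, -1.4], 0.83)]
t 50.17 pos [473.0907 261.1119 172.4526] yaw 114.88 j [22.9059  4.3615 82.9576 -0.035  92.7943 -1.9799] w 94.0
(468, 378, 172, 207) -> [0.1082 0.0446 0.0003] [ -0.11  -0.07 -92.12] j6~ -78.07245640720771
```

Call:
apply_moves(steps="0 0.107 0.044 0 0 0 -85;0 0.107 0.044 0 0 0 -85;0 0.107 0.044 0 0 0 -85;0 0.107 0.044 0 0 0 -85;0 0.107 0.044 0 0 0 -85;0 0.107 0.044 0 0 0 -85;0 0.107 0.044 0 0 0 -85;0 0.107 0.044 0 0 0 -85;0 0.107 0.044 0 0 0 -85;0 0.107 0.044 0 0 0 -85")

```text
time: 51.42
eef_pos: [468.6, 376.4, 173.4]
tcp_rot: [[-0.941, -0.337, -0.0], [-0.337, 0.941, -0.0], [0.0, -0.0, -1.0]]
force: [-0.2, -0.0, -1.2]
gripper_width: 93.9
grasp_force: 0.0
```

```bash
python3 -c "
from h import *
c=camera('wrist');cv2.imwrite('pics/w12.png',c['frame']);r=fit(c,'block_gold',468,377,20);print(r)
for a in (18.3,24,29): print(fit(c,'block_gold',468,377,a))
q=r[0]
mv((q[0],q[1],34.4,q[2]+180))
cv2.imwrite('pics/w12c.png',cv2.resize(c['frame'][40:330,120:520],None,fx=2,fy=2))
"
```

```text
(array([467.8015, 375.6327,  17.5402]), np.float64(0.9734817482403012))
(array([467.7625, 375.614 ,  17.4754]), np.float64(0.9734817482403012))
(array([467.7551, 375.6399,  17.4882]), np.float64(0.9734817482403012))
(array([467.7353, 375.6673,  17.5443]), np.float64(0.9734817482403012))
t 51.67 pos [468.0671 377.3627 173.4541] yaw -160.11 j [ 33.4773  11.9872  74.2543  -0.0048  93.7598 -76.4178] w 94.3
(np.float64(467.80145070924334), np.float64(375.6326868775536), 34.4, np.float64(197.54024387895132)) -> [ 0.0008 -0.0015  0.1391] [-0.    0.    2.35] j6~ -68.7766640398163
```

View pics/w12c.png

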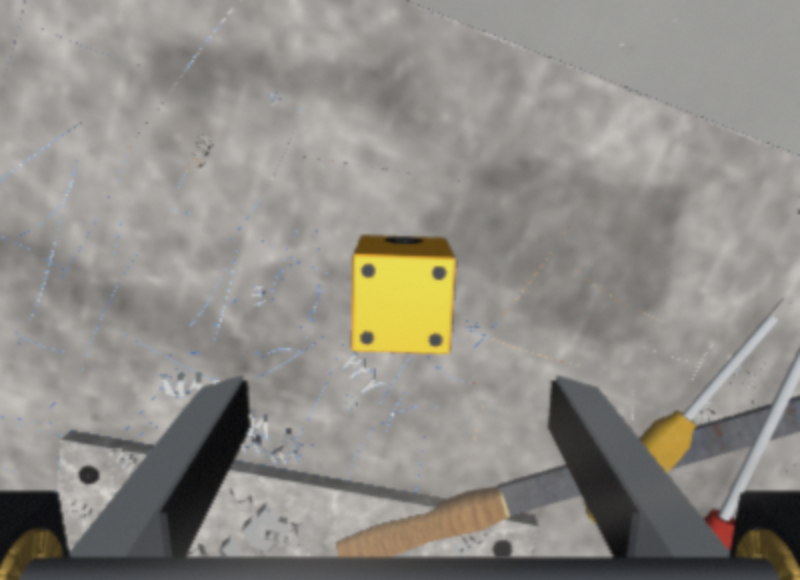

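Gold is at (403,300) in the crop with its black port toward the image top, so the orientation is as wanted. Grip it.

Call:
apply_moves(steps="0 0.001 -0.0015 0.06 0 0 2.3;0 0.001 -0.0015 0.11 0 0 2.3;0 0.001 -0.0015 0.139 0 0 2.3;0 0.001 -0.0015 0.139 0 0 2.3;0 0.001 -0.0015 0.139 0 0 2.3;1 0.001 -0.0015 0.139 0 0 2.3;1 0.001 -0.0015 0.139 0 0 2.3;1 0.001 -0.0015 0.139 0 0 2.3;1 0.001 -0.0015 0.139 0 0 2.3;1 0.001 -0.0015 0.139 0 0 2.3", force=30)

```text
time: 52.92
eef_pos: [467.5, 376.1, 34.6]
tcp_rot: [[-0.953, -0.303, -0.0], [-0.303, 0.953, 0.001], [-0.0, 0.001, -1.0]]
force: [-1.2, 1.6, -0.2]
gripper_width: 49.6
grasp_force: 30.0
```

```bash
python3 -c "
from h import *
mv((468,375.5,174,197.5),(514.2,78.5,174,185.3))"
```

```text
t 52.92 pos [467.5124 376.135   34.5749] yaw -162.36 j [ 33.3798  16.4735  84.9822   0.045   78.5166 -74.273 ] w 49.6
(468, 375.5, 174, 197.5) -> [-0.0003 -0.0006 -0.1394] [0.05 0.01 0.14] j6~ -68.7581702539639
(514.2, 78.5, 174, 185.3) -> [ 0.0457 -0.2977 -0.1397] [ 0.05  0.01 12.34] j6~ -86.61999718216265
```

Call:
apply_moves(steps="1 0 0 -0.06 0 0 0;1 0 0 -0.12 0 0 0;1 0.0457 -0.2977 -0.14 0 0 12.3;1 0.0457 -0.2977 -0.14 0 0 12.3;1 0.0457 -0.2977 -0.14 0 0 12.3;1 0.0457 -0.2977 -0.14 0 0 12.3;1 0.0457 -0.2977 -0.14 0 0 12.3;1 0.0457 -0.2977 -0.14 0 0 12.3;1 0.0457 -0.2977 -0.14 0 0 12.3;1 0.0457 -0.2977 -0.14 0 0 12.3")

```text
time: 54.18
eef_pos: [513.8, 79.4, 173.8]
tcp_rot: [[-0.995, -0.095, -0.001], [-0.095, 0.995, 0.0], [0.001, 0.0, -1.0]]
force: [-0.2, 0.2, -3.4]
gripper_width: 49.7
grasp_force: 30.0
```

```bash
python3 -c "
from h import *
mv((514.2,78.5,101.2,185.3))"
```

```text
t 54.17 pos [513.7571  79.3883 173.8025] yaw -174.55 j [  2.522    1.6873  85.604    0.0171  92.7852 -92.9301] w 49.7
(514.2, 78.5, 101.2, 185.3) -> [-0.0005 -0.001   0.0726] [ 0.02 -0.08  0.15] j6~ -86.61999718216265
```

Call:
apply_moves(steps="1 0 0 0.04 0 0 0;1 0 0 0.0725 0 0 0;1 0 0 0.0725 0 0 0;1 0 0 0.0725 0 0 0;1 0 0 0.0725 0 0 0;1 0 0 0.0725 0 0 0;1 0 0 0.0725 0 0 0;1 0 0 0.0725 0 0 0;1 0 0 0.0725 0 0 0;1 0 0 0.0725 0 0 0")

```text
time: 55.42
eef_pos: [514.3, 78.1, 101.9]
tcp_rot: [[-0.996, -0.093, -0.0], [-0.093, 0.996, -0.0], [0.0, -0.0, -1.0]]
force: [0.1, 0.6, -4.3]
gripper_width: 49.4
grasp_force: 30.0
```

```bash
python3 -c "
from h import *
mv((514.2,78.5,101.2,185.3))
s=camera('scene');v=camera('side')
for n,x in(('s',s),('v',v)):
  for t in ['block_gold','gold_brass','gold_white','gold_black','block_red','block_blue']: print(n,t,[(r['position'],round(r['confidence'],2)) for r in spot_point(t,x)[:2]])"
```

```text
t 55.42 pos [514.2502  78.083  101.9041] yaw -174.66 j [  2.3907   3.7329  91.7633  -0.0059  84.5086 -92.9449] w 49.4
(514.2, 78.5, 101.2, 185.3) -> [0.     0.0004 0.0007] [-0.01 -0.01  0.04] j6~ -86.61999718216265
s block_gold [([514.0, 75.9, 64.2], 0.76)]
s gold_brass [([510.2, -101.4, -3.6], 0.64), ([540.5, 78.3, 86.5], 0.59)]
s gold_white [([509.3, 103.5, 84.2], 0.72), ([513.7, -364.7, 18.5], 0.66)]
s gold_black [([489.3, 77.6, 83.7], 0.92)]
s block_red [([518.2, -244.5, -2.4], 0.81)]
s block_blue [([536.8, -360.0, 0.2], 0.65)]
v block_gold [([517.4, 76.4, 67.5], 0.53)]
v gold_brass [([536.9, 80.2, 91.4], 0.71), ([515.7, 78.0, 67.8], 0.29)]
v gold_white [([515.8, 100.9, 87.3], 0.76)]
v gold_black [([491.3, 79.8, 83.7], 0.63)]
v block_red [([517.6, -248.6, -0.9], 0.9), ([514.1, 75.8, 67.8], 0.48)]
v block_blue [([537.4, -358.2, -3.8], 0.81)]
```

Call:
apply_moves(steps="1 0 0 0 0 0 0;1 0 0 0 0 0 0;1 0 0 0 0 0 0")

```text
time: 56.5
eef_pos: [514.3, 78.1, 102.0]
tcp_rot: [[-0.996, -0.093, 0.0], [-0.093, 0.996, -0.0], [-0.0, -0.0, -1.0]]
force: [-0.1, -0.5, -3.1]
gripper_width: 49.9
grasp_force: 30.0
```

Brass done. Turn to white, hold, then black, hold.

Call:
apply_moves(steps="1 0 0 0 0 0 10;1 0 0 0 0 0 20;1 0 0 0 0 0 30;1 0 0 0 0 0 40;1 0 0 0 0 0 50;1 0 0 0 0 0 60;1 0 0 0 0 0 70;1 0 0 0 0 0 80;1 0 0 0 0 0 90;1 0 0 0 0 0 90")

```text
time: 57.75
eef_pos: [514.3, 78.1, 102.0]
tcp_rot: [[-0.095, 0.995, 0.0], [0.995, 0.095, -0.0], [-0.0, 0.0, -1.0]]
force: [-0.5, -0.7, -2.9]
gripper_width: 49.6
grasp_force: 30.0
```

Call:
apply_moves(steps="1 0 0 0 0 0 0;1 0 0 0 0 0 0;1 0 0 0 0 0 0;1 0 0 0 0 0 0;1 0 0 0 0 0 0;1 0 0 0 0 0 0;1 0 0 0 0 0 0;1 0 0 0 0 0 0")

```text
time: 58.75
eef_pos: [514.3, 78.1, 102.0]
tcp_rot: [[-0.093, 0.996, 0.0], [0.996, 0.093, -0.0], [-0.0, 0.0, -1.0]]
force: [-0.4, 0.1, -3.5]
gripper_width: 49.9
grasp_force: 30.0
```

Call:
apply_moves(steps="1 0 0 0 0 0 10;1 0 0 0 0 0 20;1 0 0 0 0 0 30;1 0 0 0 0 0 40;1 0 0 0 0 0 50;1 0 0 0 0 0 60;1 0 0 0 0 0 70;1 0 0 0 0 0 80;1 0 0 0 0 0 90;1 0 0 0 0 0 90")

```text
time: 60.0
eef_pos: [514.3, 78.2, 101.9]
tcp_rot: [[0.995, 0.095, -0.0], [0.095, -0.995, -0.0], [-0.0, 0.0, -1.0]]
force: [-0.4, 0.1, -3.3]
gripper_width: 49.6
grasp_force: 30.0
```

Call:
apply_moves(steps="1 0 0 0 0 0 0;1 0 0 0 0 0 0;1 0 0 0 0 0 0;1 0 0 0 0 0 0;1 0 0 0 0 0 0;1 0 0 0 0 0 0;1 0 0 0 0 0 0;1 0 0 0 0 0 0")

```text
time: 61.0
eef_pos: [514.3, 78.1, 102.0]
tcp_rot: [[0.996, 0.093, 0.0], [0.093, -0.996, -0.0], [0.0, 0.0, -1.0]]
force: [1.4, 0.4, -3.7]
gripper_width: 49.8
grasp_force: 30.0
```

```bash
python3 -c "
from h import *
s=camera('scene')
for t in ['block_gold','gold_brass','gold_white','gold_black','block_red','block_blue']: print(t,[(r['position'],round(r['confidence'],2)) for r in spot_point(t,s)[:2]])
mv((*slot('gold',6,6),171,10.2));print(slot('gold'))"
```

```text
block_gold [([514.3, 79.7, 65.6], 0.74)]
gold_brass [([487.7, 74.9, 88.2], 0.66)]
gold_white [([511.7, 55.2, 84.4], 0.83), ([509.8, -360.8, 19.7], 0.24)]
gold_black [([539.0, 78.9, 85.0], 0.76)]
block_red [([517.6, -246.3, 1.0], 0.94), ([424.9, 25.7, 0.2], 0.61)]
block_blue [([535.4, -361.5, 4.4], 0.72), ([560.0, -318.8, 1.6], 0.69)]
t 61.35 pos [514.2815  78.16   101.9538] yaw 5.35 j [ 2.3984  3.7322 91.7582 -0.005  84.5091 87.053 ] w 49.5
(np.float64(492.04653148570895), np.float64(-139.87673449463705), 171, 10.2) -> [-0.0425  0.215  -0.069 ] [ 0.    0.   -4.85] j6~ 63.930851999295385
[ 496.8892 -132.9091]
```

Call:
apply_moves(steps="1 0 0 -0.05 0 0 0;1 -0.0425 0.215 -0.069 0 0 -4.9;1 -0.0425 0.215 -0.069 0 0 -4.9;1 -0.0425 0.215 -0.069 0 0 -4.9;1 -0.0425 0.215 -0.069 0 0 -4.9;1 -0.0425 0.215 -0.069 0 0 -4.9;1 -0.0425 0.215 -0.069 0 0 -4.9;1 -0.0425 0.215 -0.069 0 0 -4.9;1 -0.0425 0.215 -0.069 0 0 -4.9")

```text
time: 62.48
eef_pos: [492.1, -138.8, 170.9]
tcp_rot: [[0.984, 0.18, -0.0], [0.18, -0.984, 0.0], [-0.0, -0.0, -1.0]]
force: [-0.5, -0.3, -3.0]
gripper_width: 49.6
grasp_force: 30.0
```

Call:
apply_moves(steps="1 0 0 0.06 0 0 0;1 0 0 0.11 0 0 0;1 0 0 0.125 0 0 0;1 0 0 0.1345 0 0 0;1 0 0 0.1345 0 0 0;1 0 0 0.1345 0 0 0;1 0 0 0.1345 0 0 0;1 0 0 0.1345 0 0 0")

```text
time: 63.48
eef_pos: [492.5, -140.1, 37.3]
tcp_rot: [[0.984, 0.178, 0.001], [0.178, -0.984, -0.001], [0.001, 0.001, -1.0]]
force: [0.4, 0.2, -3.3]
gripper_width: 50.1
grasp_force: 30.0
```

```bash
python3 -c "
from h import *
mv((*slot('gold',6,6),36,10.2));o=observe();print(o['force'])"
```

```text
t 63.48 pos [ 492.4561 -140.1006   37.2716] yaw 10.24 j [-22.2255   5.6772  97.4391  -0.0032  76.7963  57.536 ] w 50.1
(np.float64(492.04653148570895), np.float64(-139.87673449463705), 36, 10.2) -> [-0.0004 -0.0003  0.0013] [ 0.05 -0.07  0.04] j6~ 63.930851999295385
[ 0.436   0.2224 -3.3481]
```

Call:
apply_moves(steps="1 0.002 0 0 0 0 0;1 0.004 0 0 0 0 0;1 0.006 0 0 0 0 0;1 0.0075 0 0 0 0 0;1 0.0075 0 0 0 0 0;1 0.0075 -0.003 0 0 0 0;1 0.0075 -0.006 0 0 0 0;1 0.0075 -0.007 0 0 0 0;1 0.0075 -0.008 0 0 0 0;1 0.0075 -0.008 0 0 0 0")

```text
time: 64.72
eef_pos: [495.8, -131.9, 35.5]
tcp_rot: [[0.984, 0.177, -0.005], [0.177, -0.984, -0.002], [-0.005, 0.001, -1.0]]
force: [-4.5, -3.3, -3.1]
gripper_width: 50.0
grasp_force: 30.0
```

```bash
python3 -c "
from h import *
mv((*slot('gold'),35,10.2));o=observe();print(o['force'],N@o['force'][:2],T_@o['force'][:2])"
```

```text
t 64.72 pos [ 495.8176 -131.9453   35.5361] yaw 10.22 j [-21.0735   6.1607  97.1224  -0.2419  76.9419  58.762 ] w 50.0
(np.float64(496.8891966916069), np.float64(-132.90905240490412), 35, 10.2) -> [0.0009 0.0011 0.0005] [0.08 0.31 0.02] j6~ 64.82496327724114
[-4.4966 -3.3121 -3.1404] -5.012106266400666 -2.4635134395710754
```

Call:
apply_moves(steps="1 0.001 -0.001 0.001 0 0 0;1 0.001 -0.001 0.002 0 0 0;1 0.001 -0.001 0.003 0 0 0;1 0.001 -0.001 0.0035 0 0 0;1 0.001 -0.001 0.0035 0 0 0")

```text
time: 65.35
eef_pos: [495.9, -131.9, 34.8]
tcp_rot: [[0.984, 0.177, -0.006], [0.177, -0.984, -0.005], [-0.007, 0.003, -1.0]]
force: [-12.0, -4.8, 10.3]
gripper_width: 49.5
grasp_force: 30.0
```

Call:
apply_moves(steps="1 0 -0.001 0 0 0 0;1 0 -0.002 0 0 0 0;0 0 -0.002 0 0 0 0;0 0 -0.0005 0 0 0 0;0 0 0 0 0 0 0;0 0 0 0 0 0 0;0 0 0 -0.06 0 0 0;0 0 0 -0.12 0 0 0;0 -0.03 0.02 -0.14 0 0 0;0 -0.03 0.02 -0.14 0 0 0")

```text
time: 66.6
eef_pos: [473.4, -155.8, 175.8]
tcp_rot: [[0.984, 0.176, 0.005], [0.176, -0.984, -0.003], [0.005, 0.003, -1.0]]
force: [0.2, -0.2, -0.6]
gripper_width: 94.2
grasp_force: 0.0
```

```bash
python3 -c "
from h import *
c=camera('wrist');c=camera('wrist');cv2.imwrite('pics/w13.png',c['frame']);cv2.imwrite('pics/w13c.png',cv2.resize(c['frame'][60:230,220:480],None,fx=3,fy=3,interpolation=cv2.INTER_CUBIC))
for k in SS:
  r=fit(c,'block_'+k,*slot(k),10.2)
  if r: d=r[0][:2]-slot(k);print(k,'dn',N@d,'ds',T_@d,r)
mv()
"
```

```text
red dn -1.7050906381413078 ds -1.6302954835156038 (array([ 515.9885, -248.687 ,   10.4879]), np.float64(0.9421436004162331))
gold dn -1.6366946655468697 ds -1.2797604622621872 (array([ 495.505 , -134.4584,   10.4293]), np.float64(0.9562087957940416))
blue dn -1.830346499309932 ds -1.044466924925905 (array([ 536.1262, -361.3151,    8.7118]), np.float64(0.8825391582018884))
t 66.85 pos [ 472.4507 -153.663   171.2025] yaw 10.29 j [-24.571   -1.139   88.7382   0.0173  92.5788  55.1432] w 93.8
```

View pics/w13c.png

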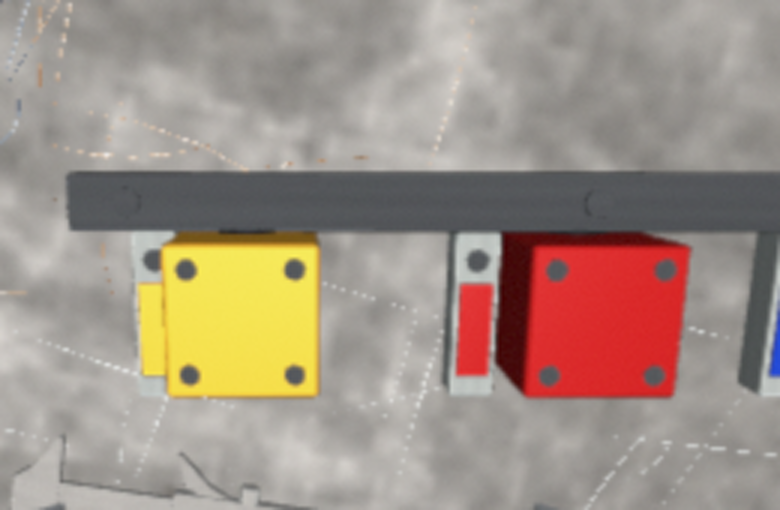

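All three blocks show the same small offset from the predicted slots, all in contact and square. The arm is clear, so I hand in.

```bash
python3 -c "
from h import *
print(job_done())"
```

```text
the job is handed in; nothing more can be done
None
```

I inspected red, blue and gold in order, each showing brass, white then black at the focus, and stood all three flush against the rail and the stops of their own colours; the job is handed in, but no verdict came back.

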